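# Complete the engine rebuild kit under the bench lamp

## Task

The kit tray under the bench lamp must hold one bolt, one flanged bushing and one bracket, each standing upright on the floor of its own pocket; one of the three is already in it. Fetch the two missing kinds, one of each, from the board and stand them in the empty pockets, without bumping the lamp. Leave the spare parts that are not needed standing on the board, and leave the tape core, wrench and jar where they are.

Things in the scene. Friction and masses are not known exactly. Their poses are not given: they have to be found in the camera images.
- bolt_1: hex-head bolt of dark steel standing on its head (the same as the other bolt): head 32 mm across flats (37 mm over corners) and 14 mm thick, plain round shank 18 mm thick pointing up, 60 mm tall in all, about 0.19 kg. Origin: centre of its underside (the head); z up along the shank.
- bolt_2: hex-head bolt of dark steel standing on its head (the same as the other bolt): head 32 mm across flats (37 mm over corners) and 14 mm thick, plain round shank 18 mm thick pointing up, 60 mm tall in all, about 0.19 kg. Origin: centre of its underside (the head); z up along the shank.
- bushing_1: flanged bushing of bright steel standing on its flange (the same as the other bushing): flange 46 mm across and 7 mm thick, above it a round sleeve 30 mm thick, 50 mm tall in all, about 0.24 kg. Origin: centre of its underside; z up along the sleeve.
- bushing_2: flanged bushing of bright steel standing on its flange (the same as the other bushing): flange 46 mm across and 7 mm thick, above it a round sleeve 30 mm thick, 50 mm tall in all, about 0.24 kg. Origin: centre of its underside; z up along the sleeve.
- bracket_1: steel angle bracket standing on its foot (the same as the other bracket): foot 50 mm (x) by 46 mm (y), 6 mm thick; upright plate 50 mm long (x) and 8 mm thick (y), its middle plane at y = -19 mm, its top edge 60 mm above the underside; about 0.27 kg. Origin: centre of the underside of the foot; z up. On the board its x axis points roughly away from the robot (within about 45 degrees of straight away).
- bracket_2: steel angle bracket standing on its foot (the same as the other bracket): foot 50 mm (x) by 46 mm (y), 6 mm thick; upright plate 50 mm long (x) and 8 mm thick (y), its middle plane at y = -19 mm, its top edge 60 mm above the underside; about 0.27 kg. Origin: centre of the underside of the foot; z up. On the board its x axis points roughly away from the robot (within about 45 degrees of straight away).
- pocket_1: one of the three equal open grey plastic pockets of the kit tray, side by side and held fast: outside 92 mm (x) by 84 mm (y), 15 mm high, walls and floor 3 mm thick. Origin: centre of its underside, 4 mm above the bench; its inner floor is 3 mm above the origin, its rim 15 mm above. Axes parallel to those of the kit tray. One pocket already holds a part; which one varies.
- pocket_2: one of the three equal open grey plastic pockets of the kit tray, side by side and held fast: outside 92 mm (x) by 84 mm (y), 15 mm high, walls and floor 3 mm thick. Origin: centre of its underside, 4 mm above the bench; its inner floor is 3 mm above the origin, its rim 15 mm above. Axes parallel to those of the kit tray. One pocket already holds a part; which one varies.
- pocket_3: one of the three equal open grey plastic pockets of the kit tray, side by side and held fast: outside 92 mm (x) by 84 mm (y), 15 mm high, walls and floor 3 mm thick. Origin: centre of its underside, 4 mm above the bench; its inner floor is 3 mm above the origin, its rim 15 mm above. Axes parallel to those of the kit tray. One pocket already holds a part; which one varies.
- kit: kit tray: aluminium base plate 106 mm (x) by 276 mm (y), 4 mm thick, held fast on the bench, carrying the three pockets 87 mm apart in a row along its y. Origin: centre of its underside; x points away from the robot, across the row. Where it stands and its yaw vary.
- lamp: bench lamp, held fast, standing with the kit tray. A level round bar, 30 mm thick, 330 mm long, runs along the tray's y right above the middle of the pockets; two 12 mm posts stand 75 mm behind it (tray +x), 165 mm either side, joined to its ends. A gripper held straight down cannot reach the pockets; one with its wrist leaning 30 to 40 degrees to the tray's -x can. Origin: on the bench under the bar's middle.
- lamp_bar (a point): middle of the lamp bar, on its axis, 210 mm above the bench.
- board: grey board, 190 mm (x) by 320 mm (y), 7 mm thick, fixed on the bench; five spare parts stand on its top: three in the row nearer the robot (about 105 mm apart), two in the row behind (about 100 mm farther off). Which part stands at which spot varies. Origin: centre of its underside.
- tape_core: bystander: empty cardboard tape core lying flat, 90 mm across, 48 mm high, wall 7 mm. Origin: centre of its underside.
- wrench: bystander: steel wrench, 190 mm long, lying flat. Origin: underside of its middle.
- jar: bystander: closed amber glass jar, 68 mm across, 100 mm tall. Origin: centre of its underside.
Mind the look-alikes: they are no part of the job. What is shaped like the bushing_1 but blue is not meant. Leave any orange or red look-alike of the bracket_2 alone.

How it is judged:
At the end, for the whole second after the job is handed in: Each pocket holds a part upright (0.12 rad) on its floor (4 mm), within 40 mm of its middle each way; in all one bolt, one bushing, one bracket. The three other parts are upright (0.15 rad), within 30 mm of their start and not in the tray. All parts at rest (0.02 m/s) (((horizontal distance between bolt_1 and kit below 0.15 m and horizontal distance between bolt_2 and kit above 0.15 m and distance of bolt_2 from where it was at the start of the episode below 0.03 m and angle between bolt_2's own z axis and vertical below 0.15 rad) or (horizontal distance between bolt_2 and kit below 0.15 m and horizontal distance between bolt_1 and kit above 0.15 m and distance of bolt_1 from where it was at the start of the episode below 0.03 m and angle between bolt_1's own z axis and vertical below 0.15 rad)) and ((horizontal distance between bushing_1 and kit below 0.15 m and horizontal distance between bushing_2 and kit above 0.15 m and distance of bushing_2 from where it was at the start of the episode below 0.03 m and angle between bushing_2's own z axis and vertical below 0.15 rad) or (horizontal distance between bushing_2 and kit below 0.15 m and horizontal distance between bushing_1 and kit above 0.15 m and distance of bushing_1 from where it was at the start of the episode below 0.03 m and angle between bushing_1's own z axis and vertical below 0.15 rad)) and ((horizontal distance between bracket_1 and kit below 0.15 m and horizontal distance between bracket_2 and kit above 0.15 m and distance of bracket_2 from where it was at the start of the episode below 0.03 m and angle between bracket_2's own z axis and vertical below 0.15 rad) or (horizontal distance between bracket_2 and kit below 0.15 m and horizontal distance between bracket_1 and kit above 0.15 m and distance of bracket_1 from where it was at the start of the episode below 0.03 m and angle between bracket_1's own z axis and vertical below 0.15 rad)) and ((x of bolt_1 in the frame of pocket_1 between -0.04 and 0.04 m and y of bolt_1 in the frame of pocket_1 between -0.04 and 0.04 m and z of bolt_1 in the frame of pocket_1 below 0.007 m and angle between bolt_1's own z axis and vertical below 0.12 rad) or (x of bolt_2 in the frame of pocket_1 between -0.04 and 0.04 m and y of bolt_2 in the frame of pocket_1 between -0.04 and 0.04 m and z of bolt_2 in the frame of pocket_1 below 0.007 m and angle between bolt_2's own z axis and vertical below 0.12 rad) or (x of bushing_1 in the frame of pocket_1 between -0.04 and 0.04 m and y of bushing_1 in the frame of pocket_1 between -0.04 and 0.04 m and z of bushing_1 in the frame of pocket_1 below 0.007 m and angle between bushing_1's own z axis and vertical below 0.12 rad) or (x of bushing_2 in the frame of pocket_1 between -0.04 and 0.04 m and y of bushing_2 in the frame of pocket_1 between -0.04 and 0.04 m and z of bushing_2 in the frame of pocket_1 below 0.007 m and angle between bushing_2's own z axis and vertical below 0.12 rad) or (x of bracket_1 in the frame of pocket_1 between -0.04 and 0.04 m and y of bracket_1 in the frame of pocket_1 between -0.04 and 0.04 m and z of bracket_1 in the frame of pocket_1 below 0.007 m and angle between bracket_1's own z axis and vertical below 0.12 rad) or (x of bracket_2 in the frame of pocket_1 between -0.04 and 0.04 m and y of bracket_2 in the frame of pocket_1 between -0.04 and 0.04 m and z of bracket_2 in the frame of pocket_1 below 0.007 m and angle between bracket_2's own z axis and vertical below 0.12 rad)) and ((x of bolt_1 in the frame of pocket_2 between -0.04 and 0.04 m and y of bolt_1 in the frame of pocket_2 between -0.04 and 0.04 m and z of bolt_1 in the frame of pocket_2 below 0.007 m and angle between bolt_1's own z axis and vertical below 0.12 rad) or (x of bolt_2 in the frame of pocket_2 between -0.04 and 0.04 m and y of bolt_2 in the frame of pocket_2 between -0.04 and 0.04 m and z of bolt_2 in the frame of pocket_2 below 0.007 m and angle between bolt_2's own z axis and vertical below 0.12 rad) or (x of bushing_1 in the frame of pocket_2 between -0.04 and 0.04 m and y of bushing_1 in the frame of pocket_2 between -0.04 and 0.04 m and z of bushing_1 in the frame of pocket_2 below 0.007 m and angle between bushing_1's own z axis and vertical below 0.12 rad) or (x of bushing_2 in the frame of pocket_2 between -0.04 and 0.04 m and y of bushing_2 in the frame of pocket_2 between -0.04 and 0.04 m and z of bushing_2 in the frame of pocket_2 below 0.007 m and angle between bushing_2's own z axis and vertical below 0.12 rad) or (x of bracket_1 in the frame of pocket_2 between -0.04 and 0.04 m and y of bracket_1 in the frame of pocket_2 between -0.04 and 0.04 m and z of bracket_1 in the frame of pocket_2 below 0.007 m and angle between bracket_1's own z axis and vertical below 0.12 rad) or (x of bracket_2 in the frame of pocket_2 between -0.04 and 0.04 m and y of bracket_2 in the frame of pocket_2 between -0.04 and 0.04 m and z of bracket_2 in the frame of pocket_2 below 0.007 m and angle between bracket_2's own z axis and vertical below 0.12 rad)) and ((x of bolt_1 in the frame of pocket_3 between -0.04 and 0.04 m and y of bolt_1 in the frame of pocket_3 between -0.04 and 0.04 m and z of bolt_1 in the frame of pocket_3 below 0.007 m and angle between bolt_1's own z axis and vertical below 0.12 rad) or (x of bolt_2 in the frame of pocket_3 between -0.04 and 0.04 m and y of bolt_2 in the frame of pocket_3 between -0.04 and 0.04 m and z of bolt_2 in the frame of pocket_3 below 0.007 m and angle between bolt_2's own z axis and vertical below 0.12 rad) or (x of bushing_1 in the frame of pocket_3 between -0.04 and 0.04 m and y of bushing_1 in the frame of pocket_3 between -0.04 and 0.04 m and z of bushing_1 in the frame of pocket_3 below 0.007 m and angle between bushing_1's own z axis and vertical below 0.12 rad) or (x of bushing_2 in the frame of pocket_3 between -0.04 and 0.04 m and y of bushing_2 in the frame of pocket_3 between -0.04 and 0.04 m and z of bushing_2 in the frame of pocket_3 below 0.007 m and angle between bushing_2's own z axis and vertical below 0.12 rad) or (x of bracket_1 in the frame of pocket_3 between -0.04 and 0.04 m and y of bracket_1 in the frame of pocket_3 between -0.04 and 0.04 m and z of bracket_1 in the frame of pocket_3 below 0.007 m and angle between bracket_1's own z axis and vertical below 0.12 rad) or (x of bracket_2 in the frame of pocket_3 between -0.04 and 0.04 m and y of bracket_2 in the frame of pocket_3 between -0.04 and 0.04 m and z of bracket_2 in the frame of pocket_3 below 0.007 m and angle between bracket_2's own z axis and vertical below 0.12 rad)) and linear speed of each of bolt_1, bolt_2, bushing_1, bushing_2, bracket_1, bracket_2 below 0.02 m/s); the robot touches nothing.
It fails at once if the tape core is pushed more than 20 mm or tipped (distance of tape_core from where it was at the start of the episode above 0.02 m or angle between tape_core's own z axis and vertical above 0.3 rad).
It fails at once if the wrench is pushed more than 20 mm or tipped (distance of wrench from where it was at the start of the episode above 0.02 m or angle between wrench's own z axis and vertical above 0.3 rad).
It fails at once if the jar is pushed more than 20 mm or tipped (distance of jar from where it was at the start of the episode above 0.02 m or angle between jar's own z axis and vertical above 0.3 rad).
It fails at once if the lamp is pushed (over 3 N) (contact force between lamp and anything else above 3 N).
It also fails if it takes over 61 s, if anything falls off the work surface, if the arm or the gripper's body presses on something with over 40 N, if the wrist force passes 120 N, or if a joint passes its speed limit or range.

## Robot

A 6-joint arm with a two-finger parallel gripper is mounted at the origin on the work surface. World frame = base frame: x ahead of the robot, y to its left, z up, the work surface at z = 0. Lengths are in m, angles in rad, forces in N, time in s.
With the tool pointing down it reaches from about 0.375 to 0.9 m from the base axis. Payload 3.1 kg.
Tool frame: the origin (TCP) lies on the front face of the gripper's body, between the roots of the fingers; the fingertips stand 73 mm ahead of it and the grasp point (between the pads) lies 54 mm ahead of it (manip.finger_overhang is the distance from the TCP to the fingertips, in m); z points along the fingers, y is the direction in which the jaws open and shut (so a half turn about z gives the same grasp; the last joint's range is limited). The gripper opens to 85 mm and grips with 20 to 120 N. Pads are 22 mm wide; open, the fingers measure 114 mm over their backs; the gripper's body (76 mm by 85 mm) begins 54 mm behind the grasp point. The pads swing forward as they close: fully open they stand 13 mm farther back than shut.
Start: joints at [1.107, 0.527, 1.433, -0, 1.181, -0.178], TCP at [0.176, 0.6, 0.304] pointing down, gripper open.
Joint ranges: [-3.08, 3.08], [-0.75, 2.2], [0.22, 2.44], [-1.43, 4.57], [0, 2.65], [-2.85, 2.85]. Speed limits (rad/s): [2.79, 2.79, 3.14, 3.14, 3.14, 3.14].

## Interface

Orientations are given as a unit quaternion [x, y, z, w].
In Python, from station import manip gives the robot as it stands.
- The arm moves only by the tool apply_moves, never from a script. Its argument "increments" is a list that holds one entry, the list of rows, each a list of 4 numbers: the shift along the tool's x, y, z in m, then the turn about the tool's z in degrees. In form: [[[dx, dy, dz, spin], ...]]. A call has 1 to 5 rows; each row shifts and turns the pose as measured when the row begins, along the tool's axes as they then stand; what a row does not reach is not made up. A row lasts 1/10 s, in which the tool goes at most 50 mm and 8.59 degrees, less where a joint would pass 70% of its speed; a pose out of reach is approached as far as the arm can. A call with a gripper value outside its range is refused whole. "fingers" is the opening, from 0 (shut) to 1 (fully open), set as the call begins (left out, the last holds). The fingers move at their own pace and stop on an object; "newtons" is the grip in N (left out, the last holds). Time passes only in rows, so rows that do not move let the fingers close. It gives the time, the measured TCP pose, the force and the opening at its end, in the units of the state.
- manip.sense(): the state, without advancing time (a new reading comes with each control period).
- manip.snapshot(name): name is "scene" or "top" or "wrist"; returns (picture, depth): 384x512x3 uint8, red, green, blue; 384x512 float32, m along the optical axis (not along the pixel's ray), 0 where there is no reading.
- manip.camera_model(name): a dict with "mtx" (3x3 intrinsics, pixels), "R" (3x3) and "t" (3): a world point X has camera coordinates R X + t; the wrist camera has in their place "mount" (4x4, takes a point from camera to tool coordinates, whose origin is the TCP and whose axes are the flange's). Camera axes: x right, y down, z forward; pixel columns grow to the right and rows downward; lengths in m; the calibration is good to about 2 mm. The wrist camera is an equidistant fisheye: a pixel r from the principal point sees the ray r / f radians off the axis. A picture is of the moment at which its call begins: read the wrist's pose just before it. camera_model takes no time and is no camera call.
- manip.sign_off(): hands the job in, once; it reports no verdict.
The state is a dict: "t": time; "q": joint angles; "qd": joint speeds; "tau": joint torques, N m; "tcp_pos": TCP position; "tool_rot": TCP orientation; "force": force on the tool from outside, world axes, zero at the start; "ft_torque": the same for the moment, N m; "finger_gap": opening from 0.0 (shut) to 1.0 (fully open).
Only numpy, scipy, OpenCV 4.12 (cv2) and the standard library are available. Lean on these libraries where they do the work, as an engineer would, in place of code of your own. Each camera call takes 0.05 s, during which the arm holds its last target.

## Working session

There is one attempt and no reset: what is moved stays moved. The work goes in short steps, Python scripts to look and compute and a tool call to move; the robot and the scene stay as the last step left them, time stands still between calls to the robot, and variables do not carry over. Pictures are saved under pics/ and viewed, and the job is handed in when it is done.

Besides the shell and the picture viewer there is one more tool, called after "Call:" by a JSON object that holds its "name" and its "arguments", one argument or row to a line. apply_moves: Moves the arm, as the interface text tells. Its arguments: {"type":"object","properties":{"increments":{"type":"array","items":{"type":"array","items":{"type":"array","items":{"type":"number"}}}},"fingers":{"type":"number"},"newtons":{"type":"number"}},"required":["increments"]}

```bash
ls; mkdir -p pics; python3 - <<'E'
from station import manip
import cv2, numpy as np
print(manip.sense(), manip.finger_overhang)
for n in ("scene","top"):
    p,d=manip.snapshot(n)
    cv2.imwrite(f"pics/{n}0.png",cv2.resize(p[:,:,::-1],(768,576),interpolation=cv2.INTER_CUBIC))
    np.savez(f"{n}0.npz",p=p,d=d)
    print(n,manip.camera_model(n))
print(manip.camera_model("wrist"))
E
```

```text
pics
{'t': 0.0, 'q': array([ 1.10653675e+00,  5.28463272e-01,  1.43390397e+00, -2.29563526e-05,
        1.18135329e+00, -1.78498851e-01]), 'qd': array([ 0.00089806,  0.00035167, -0.00206102, -0.00100201,  0.0016192 ,
        0.00026249]), 'tau': array([-1.14106930e-03, -4.42351127e+01, -1.78019947e+01, -3.30890989e-04,
        8.54873098e-03, -1.15754028e-05]), 'tcp_pos': array([0.1759041 , 0.59916016, 0.30293468]), 'tool_rot': array([ 1.42390310e-01,  9.89810016e-01, -1.01281889e-03, -3.26001649e-04]), 'force': array([ 0.04807743, -0.41672284, -0.448375  ]), 'ft_torque': array([-0.02065512,  0.00725504,  0.00353717]), 'finger_gap': 0.9984102791681828} 0.0726
scene {'mtx': array([[427.23741146,   0.        , 259.59965682],
       [  0.        , 427.23741146, 189.88087025],
       [  0.        ,   0.        ,   1.        ]]), 'R': array([[ 3.89969203e-01,  9.20827740e-01,  5.42432881e-04],
       [ 6.69613448e-01, -2.83175857e-01, -6.86607067e-01],
       [-6.32093229e-01,  2.68118831e-01, -7.27028501e-01]]), 't': array([-0.22096273, -0.28881837,  1.5125297 ])}
top {'mtx': array([[455
[... 158 characters left out ...]
0.02218615, -0.99968894,  0.01139297],
       [-0.99433696,  0.02087983, -0.10420194],
       [ 0.10393164, -0.01364029, -0.9944909 ]]), 't': array([0.00185629, 0.58300782, 1.52869445])}
{'mtx': array([[297.31863964,   0.        , 256.10272278],
       [  0.        , 297.31863964, 187.5351478 ],
       [  0.        ,   0.        ,   1.        ]]), 'mount': array([[ 8.00221368e-05, -9.50367245e-01, -3.11130348e-01,
         7.94274600e-02],
       [ 9.99999836e-01, -1.00121831e-04,  5.63026505e-04,
         3.94163934e-04],
       [-5.66232888e-04, -3.11130343e-01,  9.50367081e-01,
        -6.94184830e-02],
       [ 0.00000000e+00,  0.00000000e+00,  0.00000000e+00,
         1.00000000e+00]])}
```

View pics/scene0.png

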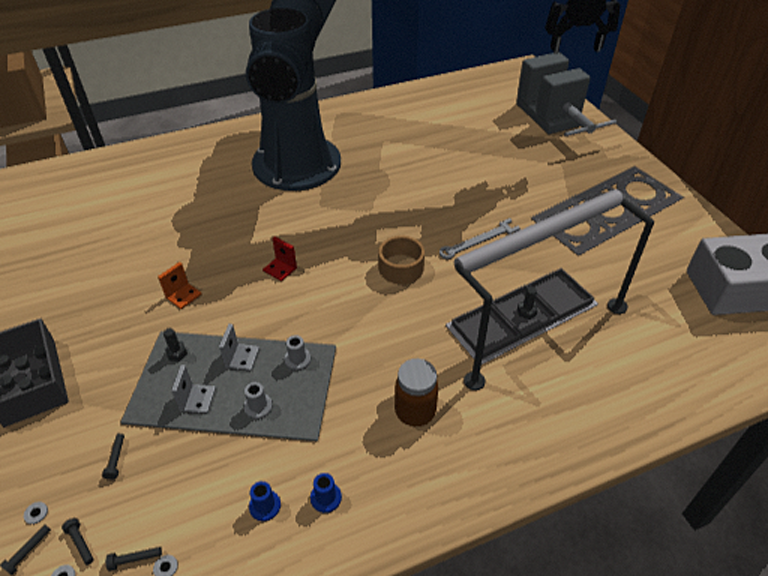

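View pics/top0.png

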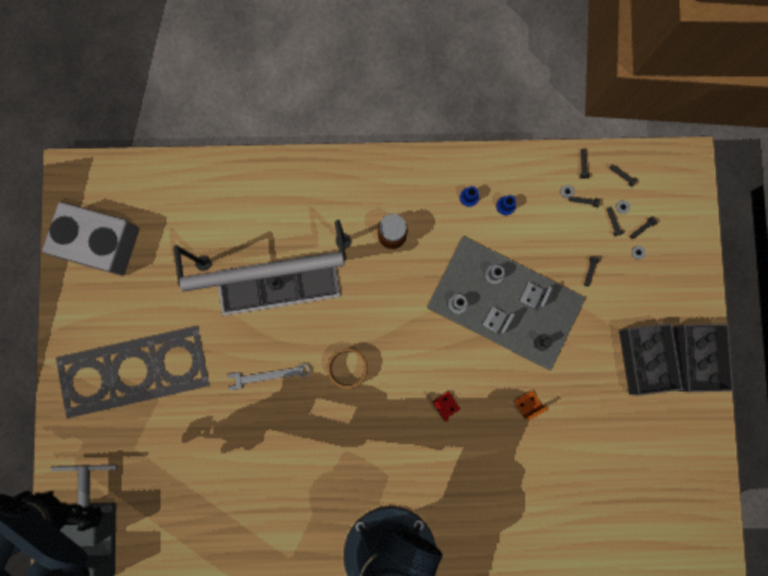

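```bash
cat > h.py <<'E'
import numpy as np, cv2
from scipy.spatial.transform import Rotation as Ro
def cloud(cam,d):
    K=cam["mtx"]; h,w=d.shape
    u,v=np.meshgrid(np.arange(w),np.arange(h))
    P=np.stack([(u-K[0,2])/K[0,0]*d,(v-K[1,2])/K[1,1]*d,d],-1)
    return (P-cam["t"])@cam["R"]
def proj(cam,X):
    c=np.asarray(X)@cam["R"].T+cam["t"]; K=cam["mtx"]
    return c[...,:2]/c[...,2:]*K[0,0]+K[:2,2]
E
python3 - <<'E'
from h import *
from station import manip
import cv2
z=np.load("top0.npz"); s=np.load("scene0.npz")
T=cloud(manip.camera_model("top"),z["d"]); S=cloud(manip.camera_model("scene"),s["d"])
for n,u,v in [("bush",497,271),("bush",458,302),("brk",535,295),("brk",498,318),("bolt",545,342),("jar",392,226),("core",348,367),("barL",190,284),("barR",340,258),("trayc1",222,312),("trayc2",340,297),("trayc3",335,262)]:
    print(n,T[int(v/1.5),int(u/1.5)].round(3))
# objects above board
for nm,P in (("top",T),("scene",S)):
    m=(P[...,2]>0.018)&(P[...,2]<0.09)&(P[...,0]>.4)&(P[...,0]<.85)&(P[...,1]<-.05)&(P[...,1]>-.6)
    n,l,st,c=cv2.connectedComponentsWithStats(m.astype(np.uint8))
    for i in range(1,n):
        if st[i,4]>15:
            q=P[l==i]; print(nm,c[i].round(),st[i,4],q.mean(0).round(3),q.min(0).round(3),q.max(0).round(3))
a=z["p"][150:255,275:400,::-1]; cv2.imwrite("pics/a.png",cv2.resize(a,None,fx=6,fy=6,interpolation=cv2.INTER_CUBIC))
b=s["p"][205:300,75:235,::-1]; cv2.imwrite("pics/b.png",cv2.resize(b,None,fx=5,fy=5,interpolation=cv2.INTER_CUBIC))
a=z["p"][140:220,110:270,::-1]; cv2.imwrite("pics/c.png",cv2.resize(a,None,fx=5,fy=5,interpolation=cv2.INTER_CUBIC))
E
```

```text
bush [ 0.626 -0.254  0.053]
bush [ 0.555 -0.162  0.062]
brk [ 0.574 -0.346  0.01 ]
brk [ 0.52  -0.26   0.009]
bolt [ 0.461 -0.352  0.063]
jar [ 0.724 -0.017  0.102]
core [ 0.417  0.088 -0.001]
barL [0.588 0.39  0.227]
barR [0.633 0.092 0.226]
trayc1 [ 0.548  0.378 -0.002]
trayc2 [ 0.577  0.107 -0.002]
trayc3 [0.628 0.101 0.223]
top [313. 128.] 75 [ 0.807 -0.201  0.045] [ 0.794 -0.217  0.019] [ 0.824 -0.188  0.058]
top [338. 134.] 77 [ 0.785 -0.287  0.045] [ 0.772 -0.302  0.019] [ 0.801 -0.273  0.055]
top [330. 181.] 85 [ 0.622 -0.251  0.049] [ 0.606 -0.267  0.018] [ 0.645 -0.238  0.063]
top [362. 198.] 76 [ 0.562 -0.356  0.052] [ 0.54  -0.371  0.018] [ 0.585 -0.343  0.071]
top [306. 201.] 76 [ 0.555 -0.165  0.052] [ 0.542 -0.183  0.018] [ 0.57  -0.15   0.065]
top [337. 215.] 63 [ 0.505 -0.267  0.055] [ 0.483 -0.284  0.018] [ 0.527 -0.254  0.075]
top [420. 231.] 181 [ 0.448 -0.55   0.043] [ 0.4   -0.597  0.018] [ 0.493 -0.538  0.066]
top [362. 228.] 72 [ 0.462 -0.353  0.041] [ 0.445 -0.369  0.018] [ 0.479 -0.342  0.07 ]
top [431. 230.] 30 [ 0.45  -0.592  0.03 ] [ 0.44  -0.6    0.019] 
[... 681 characters left out ...]
[ 0.73  -0.053  0.053] [ 0.71  -0.056  0.018] [ 0.745 -0.05   0.09 ]
scene [ 77. 294.] 16 [ 0.61  -0.475  0.019] [ 0.597 -0.478  0.018] [ 0.621 -0.471  0.021]
scene [ 73. 312.] 48 [ 0.652 -0.49   0.021] [ 0.636 -0.5    0.018] [ 0.662 -0.481  0.025]
scene [216. 324.] 237 [ 0.816 -0.207  0.044] [ 0.795 -0.221  0.018] [ 0.828 -0.192  0.055]
scene [174. 330.] 249 [ 0.794 -0.292  0.044] [ 0.774 -0.307  0.018] [ 0.805 -0.277  0.055]
scene [ 46. 349.] 48 [ 0.717 -0.551  0.022] [ 0.71  -0.56   0.018] [ 0.723 -0.541  0.026]
scene [ 54. 364.] 26 [ 0.755 -0.539  0.019] [ 0.744 -0.545  0.018] [ 0.765 -0.533  0.022]
scene [ 73. 373.] 49 [ 0.791 -0.504  0.021] [ 0.781 -0.51   0.018] [ 0.799 -0.498  0.025]
```

View pics/a.png

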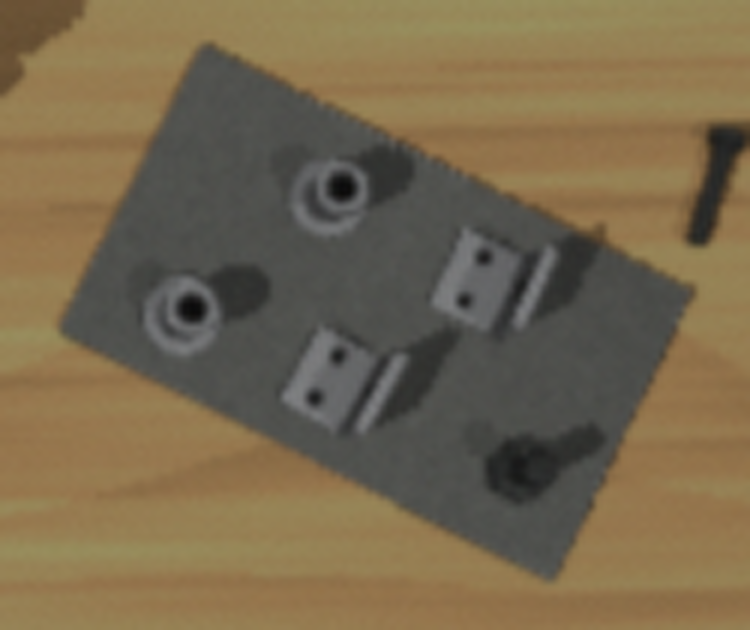

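View pics/b.png

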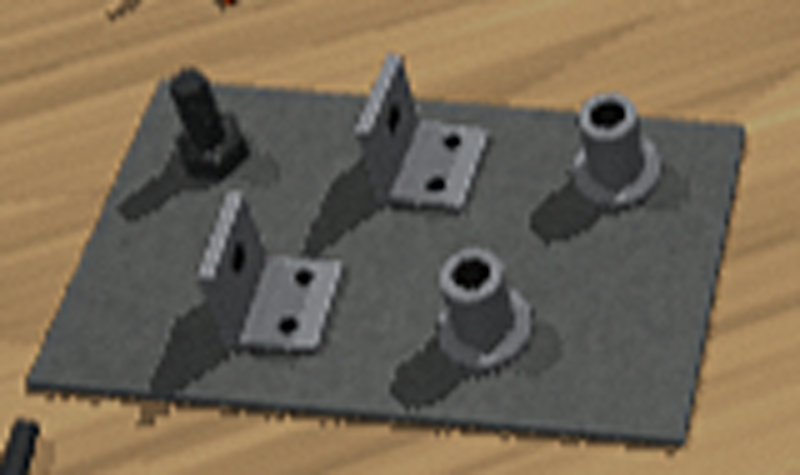

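View pics/c.png

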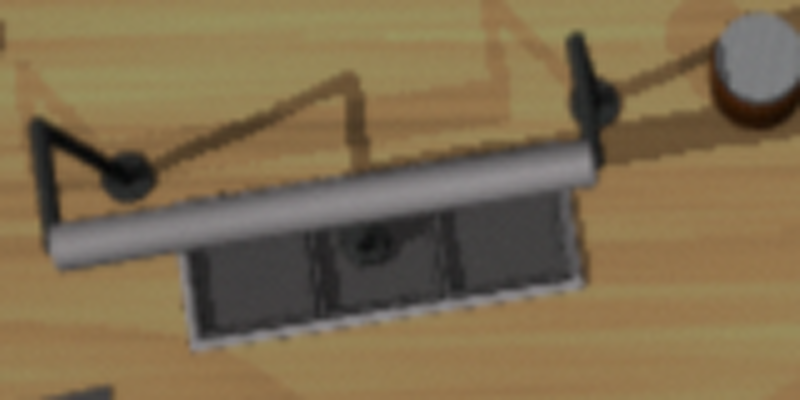

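Call:
{"name": "apply_moves", "arguments": {
  "increments": [
    [[0,0,-0.04,0],[0,0,-0.05,0],[-0.02,-0.02,-0.03,0],[-0.035,-0.03,0,0],[-0.035,-0.03,0,0]]
  ]
}}

```text
t: 0.6
tcp_pos: [0.2387, 0.4981, 0.4234]
tool_rot: [0.138, 0.99, -0.004, -0.001]
force: [0.9, -1.3, -0.4]
finger_gap: 1.0
```

Call:
{"name": "apply_moves", "arguments": {
  "increments": [
    [[-0.039,-0.031,0,0],[-0.039,-0.031,0,0],[-0.039,-0.031,0,0],[-0.039,-0.031,0,0],[-0.039,-0.031,0,0]]
  ]
}}

```text
t: 1.1
tcp_pos: [0.383, 0.2927, 0.4242]
tool_rot: [0.136, 0.991, -0.004, -0.001]
force: [0.4, 0.6, 0.3]
finger_gap: 1.001
```

Call:
{"name": "apply_moves", "arguments": {
  "increments": [
    [[-0.039,-0.031,0,0],[-0.039,-0.031,0,0],[-0.039,-0.031,0,0],[-0.039,-0.031,0,0],[-0.039,-0.031,0,0]]
  ]
}}

```text
t: 1.6
tcp_pos: [0.5271, 0.0882, 0.4239]
tool_rot: [0.136, 0.991, -0.004, -0.003]
force: [0.5, 0.8, 1.2]
finger_gap: 1.002
```

```bash
python3 -c "
from station import manip
print(manip.sense())"
```

```text
{'t': 1.6, 'q': array([-0.04029857,  0.28257257,  1.49176863, -0.00732328,  1.37343918,
       -1.33637097]), 'qd': array([-0.78931268,  0.31782428, -0.45133734,  0.00434477,  0.12549956,
       -0.78406431]), 'tau': array([  1.87067293, -36.89121723, -18.62968147,  -0.20410786,
         0.09274933,   0.50152235]), 'tcp_pos': array([0.52709664, 0.08822686, 0.42386708]), 'tool_rot': array([ 0.13620663,  0.99066912, -0.00387125, -0.00273152]), 'force': array([0.53973705, 0.78160302, 1.16123961]), 'ft_torque': array([ 0.04835046,  0.02798845, -0.00470987]), 'finger_gap': 1.0016595985336227}
```

Call:
{"name": "apply_moves", "arguments": {
  "increments": [
    [[-0.043,-0.02,0,0],[-0.043,-0.02,0,0],[-0.043,-0.02,0,0],[-0.043,-0.02,0,0],[-0.043,-0.02,0,0]]
  ]
}}

```text
t: 2.1
tcp_pos: [0.7106, -0.0755, 0.4207]
tool_rot: [0.138, 0.99, -0.003, -0.006]
force: [0.2, 0.8, 0.2]
finger_gap: 0.998
```

Call:
{"name": "apply_moves", "arguments": {
  "increments": [
    [[-0.043,-0.02,0,0],[-0.043,-0.02,0,0],[-0.043,-0.02,0,0],[-0.043,-0.02,0,0],[-0.043,-0.02,0,0]]
  ]
}}

```text
t: 2.6
tcp_pos: [0.8746, -0.2312, 0.4054]
tool_rot: [0.139, 0.99, -0.003, -0.001]
force: [58.8, -18.6, 20.7]
finger_gap: 0.999
```

```bash
python3 -c "
from station import manip
print(manip.sense())"
```

```text
{'t': 2.6, 'q': array([-0.37976414,  0.98992491,  0.21739451, -0.00743171,  1.93544552,
       -1.67526355]), 'qd': array([-0.22514625,  0.37168603, -0.05474865, -0.0414367 ,  0.81061796,
       -0.2157    ]), 'tau': array([  3.02446201, -42.74811745, -44.78271604,  -0.49187936,
         5.3619276 ,   0.14715716]), 'tcp_pos': array([ 0.87456131, -0.23123183,  0.40538626]), 'tool_rot': array([ 0.13852383,  0.99035284, -0.00323049, -0.00140155]), 'force': array([ 58.80143841, -18.6048468 ,  20.68628335]), 'ft_torque': array([-0.82615212, -2.40047645,  0.03071548]), 'finger_gap': 0.9990640571032748}
```

Call:
{"name": "apply_moves", "arguments": {
  "increments": [
    [[0.01,0,0,0],[0,0,0,0]]
  ]
}}

```text
t: 2.8
tcp_pos: [0.864, -0.2341, 0.3877]
tool_rot: [0.141, 0.99, -0.001, -0.013]
force: [-0.0, 0.6, 1.4]
finger_gap: 1.001
```

```bash
python3 -c "
from station import manip
s=manip.sense();print(s['q'],s['tool_rot'],s['tcp_pos'],s['force'])"
```

```text
[-0.38688213  0.97267019  0.29895889 -0.00848916  1.89416644 -1.67652049] [ 1.41392032e-01  9.89871472e-01 -9.68179668e-04 -1.27210028e-02] [ 0.86395934 -0.23407888  0.38768443] [-0.00286155  0.60366403  1.39778707]
```

Call:
{"name": "apply_moves", "arguments": {
  "increments": [
    [[-0.015,0,0,0],[-0.02,0,0,0],[-0.02,0,0,0]]
  ]
}}

```text
t: 3.1
tcp_pos: [0.8843, -0.2404, 0.3723]
tool_rot: [0.141, 0.99, -0.002, -0.002]
force: [0.0, 0.9, 0.1]
finger_gap: 0.998
```

```bash
cat > s.py <<'E'
from station import manip
from h import *
s=manip.sense();q=s['q'];R=Ro.from_quat(s['tool_rot']).as_matrix()
z=R[:,2]
print('t',s['t'],'q',q.round(3),'p',s['tcp_pos'].round(4),'F',s['force'].round(1),'gap',round(s['finger_gap'],3))
print('sum-pi',q[1]+q[2]+q[4]-np.pi,'tilt',np.degrees(np.arccos(-z[2])).round(2),'az',np.degrees(np.arctan2(z[1],z[0])).round(1),'yaz',np.degrees(np.arctan2(R[1,1],R[0,1])).round(1),'yz',R[2,1].round(3))
E
python3 s.py
```

```text
t 3.1 q [-0.386  1.026  0.218 -0.005  1.901 -1.674] p [ 0.8843 -0.2404  0.3723] F [0.  0.9 0.1] gap 0.998
sum-pi 0.0031041592575458132 tilt 0.33 az -144.5 yaz 73.7 yz -0.005
```

Call:
{"name": "apply_moves", "arguments": {
  "increments": [
    [[-0.02,0,-0.015,0],[-0.025,0,-0.015,0],[-0.03,0,-0.02,0]]
  ]
}}

```text
t: 3.4
tcp_pos: [0.8875, -0.241, 0.3981]
tool_rot: [0.14, 0.99, -0.005, 0.026]
force: [-0.3, -0.9, -0.1]
finger_gap: 0.998
```

```bash
python3 s.py
```

```text
t 3.4 q [-0.387  0.998  0.219  0.002  1.872 -1.675] p [ 0.8875 -0.241   0.3981] F [-0.3 -0.9 -0.1] gap 0.998
sum-pi -0.0530199078374296 tilt 3.04 az -19.8 yaz 73.8 yz -0.003
```

Call:
{"name": "apply_moves", "arguments": {
  "increments": [
    [[-0.04,0,-0.02,0],[-0.045,0,-0.02,0],[-0.045,0,-0.02,0],[-0.045,0,-0.02,0],[-0.045,0,-0.02,0]]
  ]
}}

```text
t: 3.9
tcp_pos: [0.9017, -0.2477, 0.4567]
tool_rot: [0.139, 0.984, -0.017, 0.11]
force: [0.5, -0.2, -0.2]
finger_gap: 1.0
```

```bash
python3 s.py
```

```text
t 3.9 q [-0.392  0.938  0.219  0.023  1.763 -1.675] p [ 0.9017 -0.2477  0.4567] F [ 0.5 -0.2 -0.2] gap 1.0
sum-pi -0.22202063444629072 tilt 12.78 az -16.7 yaz 73.9 yz -0.002
```

Call:
{"name": "apply_moves", "arguments": {
  "increments": [
    [[-0.04,0,-0.01,4],[-0.045,0,-0.01,4],[-0.045,0,-0.01,0],[-0.045,0,-0.01,0],[-0.045,0,-0.01,0]]
  ]
}}

```text
t: 4.4
tcp_pos: [0.9163, -0.2759, 0.4927]
tool_rot: [0.205, 0.96, -0.014, 0.189]
force: [-0.5, -0.1, 0.7]
finger_gap: 0.998
```

```bash
python3 s.py
```

```text
t 4.4 q [-0.42   0.909  0.219  0.05   1.636 -1.557] p [ 0.9163 -0.2759  0.4927] F [-0.5 -0.1  0.7] gap 0.998
sum-pi -0.3782829283972653 tilt 21.85 az -16.4 yaz 66.4 yz 0.05
```

Call:
{"name": "apply_moves", "arguments": {
  "increments": [
    [[-0.045,0,0,0],[-0.045,0,0,0],[-0.045,0,0,0],[-0.045,0,0,0],[-0.045,0,0,0]]
  ]
}}

```text
t: 4.9
tcp_pos: [0.9367, -0.3136, 0.5092]
tool_rot: [0.201, 0.943, -0.023, 0.265]
force: [-0.1, -0.1, 0.6]
finger_gap: 0.998
```

```bash
python3 s.py
```

```text
t 4.9 q [-0.454  0.907  0.219  0.08   1.483 -1.589] p [ 0.9367 -0.3136  0.5092] F [-0.1 -0.1  0.6] gap 0.998
sum-pi -0.5320286269737942 tilt 30.81 az -17.0 yaz 66.9 yz 0.063
```

Call:
{"name": "apply_moves", "arguments": {
  "increments": [
    [[-0.04,0.015,0,0],[-0.04,0.02,0,0],[-0.04,0.02,0,0]]
  ]
}}

```text
t: 5.2
tcp_pos: [0.9586, -0.281, 0.5293]
tool_rot: [0.201, 0.93, -0.027, 0.305]
force: [0.6, -0.2, -1.5]
finger_gap: 1.0
```

```bash
python3 s.py
```

```text
t 5.2 q [-0.411  0.896  0.219  0.064  1.407 -1.546] p [ 0.9586 -0.281   0.5293] F [ 0.6 -0.2 -1.5] gap 1.0
sum-pi -0.6196106009792262 tilt 35.68 az -17.3 yaz 66.9 yz 0.072
```

```bash
python3 - <<'E'
from h import *
from station import manip
z=np.load("top0.npz"); s=np.load("scene0.npz")
T=cloud(manip.camera_model("top"),z["d"]); S=cloud(manip.camera_model("scene"),s["d"])
for nm,P in (("top",T),("scene",S)):
    m=(P[...,2]>0.19)&(P[...,2]<0.24)&(P[...,0]>.5)&(P[...,0]<.75)&(P[...,1]>.05)&(P[...,1]<.45)
    q=P[m]; 
    m2=q[:,2]>.215; b=q[m2]
    c,e,v=*( [b.mean(0)]), *np.linalg.svd(b[:,:2]-b[:,:2].mean(0),full_matrices=False)[1:]
    print(nm,"bar mean",b.mean(0),"range",b.min(0),b.max(0),"dir",v[0],np.degrees(np.arctan2(v[0][1],v[0][0])))
    # board-plane points check & part tops
    for n,x,y,h in (("bushF",.56,-.167,.045),("bushB",.626,-.256,.045),("brF",.51,-.268,.055),("brB",.566,-.358,.055)):
        m=(np.abs(P[...,0]-x)<.045)&(np.abs(P[...,1]-y)<.045)&(P[...,2]>h)&(P[...,2]<.09)
        b=P[m]; c=b[:,:2].mean(0); r=(b[:,:2].min(0)+b[:,:2].max(0))/2
        v=np.linalg.svd(b[:,:2]-c)[2][0]
        print(nm,n,len(b),c.round(4),r.round(4),"z",np.percentile(b[:,2],[50,95]).round(4),"ang",np.degrees(np.arctan2(v[1],v[0])).round(1))
    m=(np.abs(P[...,0]-.5)<.02)&(np.abs(P[...,1]+.2)<.02); print("boardz",np.median(P[m][:,2]))
    m=(P[...,0]>.2)&(P[...,0]<.47)&(P[...,1]>-.35)&(P[...,1]<-.03)&(P[...,2]>.02)&(P[...,2]<.1)
    n,l,st,c=cv2.connectedComponentsWithStats(m.astype(np.uint8))
    for i in range(1,n):
        if st[i,4]>20: b=P[l==i]; print(nm,"obj",st[i,4],b.mean(0).round(3),b.min(0).round(3),b.max(0).round(3))
E
```

```text
top bar mean [0.61512204 0.25002553 0.22156048] range [0.57723662 0.08267632 0.21500318] [0.71185491 0.424199   0.23214023] dir [ 0.14087192 -0.99002783] -81.90169661774544
top bushF 64 [ 0.556  -0.1664] [ 0.5559 -0.166 ] z [0.0562 0.062 ] ang 129.3
top bushB 66 [ 0.6225 -0.2532] [ 0.6221 -0.2531] z [0.0557 0.061 ] ang -139.0
top brF 39 [ 0.5058 -0.2689] [ 0.5059 -0.269 ] z [0.0656 0.0713] ang 147.7
top brB 45 [ 0.5624 -0.3572] [ 0.5629 -0.3578] z [0.0647 0.0697] ang 151.9
boardz 0.003606983734692027
top obj 44 [ 0.316 -0.116  0.056] [ 0.294 -0.131  0.021] [ 0.338 -0.102  0.067]
top obj 66 [ 0.308 -0.327  0.049] [ 0.294 -0.349  0.02 ] [ 0.322 -0.307  0.065]
scene bar mean [0.62675194 0.23086831 0.22160652] range [0.58605099 0.07754689 0.21503766] [0.71834763 0.42122876 0.22806335] dir [ 0.15048082 -0.98861293] -81.3452080644394
scene bushF 119 [ 0.5619 -0.1706] [ 0.5605 -0.1704] z [0.0567 0.0603] ang -25.6
scene bushB 141 [ 0.6285 -0.2576] [ 0.6254 -0.2573] z [0.0576 0.0604] ang -9.7
scene brF 87 [ 0.5113 -0.273 ] [ 0.5075 -0.2725] z [0.0662 0.0694] ang -32.1
scene brB 106 [ 0.5672 -0.3611] [ 0.5637 -0.3612] z [0.0665 0.0694] ang -27.9
boardz 0.0066497153080787505
scene obj 164 [ 0.321 -0.12   0.044] [ 0.296 -0.135  0.021] [ 0.342 -0.104  0.063]
scene obj 202 [ 0.311 -0.33   0.044] [ 0.294 -0.35   0.02 ] [ 0.324 -0.309  0.064]
```

```bash
cat > go.py <<'E'
import sys
from station import manip
from h import *
s=manip.sense();R=Ro.from_quat(s['tool_rot']).as_matrix();z=R[:,2]
g=s['tcp_pos']+.054*z
print('tcp',s['tcp_pos'].round(4),'grasp',g.round(4),'q',s['q'].round(3))
print('tilt',np.degrees(np.arccos(-z[2])).round(2),'az',np.degrees(np.arctan2(z[1],z[0])).round(1),'yaz',np.degrees(np.arctan2(R[1,1],R[0,1])).round(1),'yz',R[2,1].round(3),'gap',round(s['finger_gap'],3),'F',s['force'].round(1),'t',s['t'])
for a in sys.argv[1:]:
    w=np.array(eval(a)); d=R.T@(w-g); n=int(np.ceil(np.linalg.norm(d)/.045)); print(a,'d',d.round(4),'n',n,'each',(d/max(n,1)).round(4))
    g=w
E
python3 go.py "(.508,-.271,.18)"
```

```text
tcp [ 0.9586 -0.281   0.5293] grasp [ 0.9887 -0.2903  0.4854] q [-0.411  0.896  0.219  0.064  1.407 -1.546]
tilt 35.68 az -17.3 yaz 66.9 yz 0.072 gap 1.0 F [ 0.6 -0.2 -1.5] t 5.2
(.508,-.271,.18) d [ 0.5361 -0.1919 -0.0229] n 13 each [ 0.0412 -0.0148 -0.0018]
```

Call:
{"name": "apply_moves", "arguments": {
  "increments": [
    [[0.02,-0.007,-0.001,0],[0.035,-0.013,-0.002,0],[0.041,-0.015,-0.002,0],[0.041,-0.015,-0.002,0],[0.041,-0.015,-0.002,0]]
  ]
}}

```text
t: 5.7
tcp_pos: [0.8036, -0.2594, 0.4336]
tool_rot: [0.192, 0.928, -0.025, 0.319]
force: [0.5, 0.3, -0.3]
finger_gap: 1.0
```

Call:
{"name": "apply_moves", "arguments": {
  "increments": [
    [[0.041,-0.015,-0.002,0],[0.041,-0.015,-0.002,0],[0.041,-0.015,-0.002,0],[0.041,-0.015,-0.002,0],[0.03,-0.012,-0.002,0]]
  ]
}}

```text
t: 6.2
tcp_pos: [0.6266, -0.2474, 0.3209]
tool_rot: [0.186, 0.927, -0.026, 0.325]
force: [0.0, -0.4, -0.0]
finger_gap: 1.003
```

```bash
python3 go.py "(.508,-.271,.18)"
```

```text
tcp [ 0.6266 -0.2474  0.3209] grasp [ 0.6586 -0.2565  0.2784] q [-0.61   0.449  1.688  0.521  0.418 -2.201]
tilt 38.06 az -15.8 yaz 68.8 yz 0.073 gap 1.003 F [ 0.  -0.4 -0. ] t 6.2
(.508,-.271,.18) d [ 0.1639 -0.0751 -0.0094] n 5 each [ 0.0328 -0.015  -0.0019]
```

```bash
cat > kin.py <<'E'
import numpy as np
from scipy.spatial.transform import Rotation as Ro
from scipy.optimize import least_squares
def rot(q):
    return Ro.from_euler('ZYZYZ',[q[0],q[1]+q[2],q[3],q[4],q[5]+np.pi/2])
def pos(q,P):
    a1,d,h,L2,a3,L4,L6=P
    return Ro.from_euler('Z',q[0]).apply(np.array([a1,d,h])+Ro.from_euler('Y',q[1]).apply([0,0,L2])+Ro.from_euler('Y',q[1]+q[2]).apply(np.array([a3,0,L4])+Ro.from_euler('ZY',[q[3],q[4]]).apply([0,0,L6])))
D=[([1.10653675,.528463272,1.43390397,-2.3e-5,1.18135329,-.178498851],[.1759041,.59916016,.30293468],[1.42390310e-01,9.89810016e-01,-1.01281889e-03,-3.26001649e-04]),
([-.04029857,.28257257,1.49176863,-.00732328,1.37343918,-1.33637097],[.52709664,.08822686,.42386708],[.136,.991,-.004,-.003]),
([-0.37976414,0.98992491,0.21739451,-0.00743171,1.93544552,-1.67526355],[.87456131,-.23123183,.40538626],None),
([-0.38688213,0.97267019,0.29895889,-0.00848916,1.89416644,-1.67652049],[0.86395934,-0.23407888,0.38768443],None),
([-.386,1.026,.218,-.005,1.901,-1.674],[.8843,-.2404,.3723],None),
([-0.387,0.998,0.219,0.002,1.872,-1.675],[0.8875,-0.241,0.3981],None),
([-0.392,0.938,0.219,0.023,1.763,-1.675],[0.9017,-0.2477,0.4567],None),
([-0.42,0.909,0.219,0.05,1.636,-1.557],[0.9163,-0.2759,0.4927],None),
([-0.454,0.907,0.219,0.08,1.483,-1.589],[0.9367,-0.3136,0.5092],None),
([-0.411,0.896,0.219,0.064,1.407,-1.546],[0.9586,-0.281,0.5293],[.201,.93,-.027,.305]),
([-0.61,0.449,1.688,0.521,0.418,-2.201],[0.6266,-0.2474,0.3209],[.186,.927,-.026,.325])]
def fit():
    f=lambda P:np.concatenate([pos(q,P)-p for q,p,_ in D])
    r=least_squares(f,[0,.11,.3,.4,0,.4,.15]); return r.x,r.fun
P,res=fit()
lo=np.array([-3.08,-.75,.2182,-1.43,0,-2.85]);hi=np.array([3.08,2.2,2.44,4.57,2.65,2.85])
def ik(p,R,q0):
    f=lambda q:np.concatenate([(pos(q,P)-p)*5,(R.inv()*rot(q)).as_rotvec()])
    r=least_squares(f,np.clip(q0,lo+1e-4,hi-1e-4),bounds=(lo,hi)); return r.x,np.abs(r.fun).max()
if __name__=="__main__":
    print(P.round(4),np.abs(res).max())
    for q,p,o in D:
        if o is not None: print(rot(q).as_quat().round(3),o)
E
python3 kin.py
```

```text
[-2.000e-04  1.110e-01  2.740e-01  5.881e-01  1.139e-01  3.919e-01
  2.241e-01] 0.00046005176430777284Traceback (most recent call last):
  File "kin.py", line 31, in <module>
    if o is not None: print(rot(q).as_quat().round(3),o)
                            ~~~^^^
  File "kin.py", line 5, in rot
    return Ro.from_euler('ZYZYZ',[q[0],q[1]+q[2],q[3],q[4],q[5]+np.pi/2])
           ~~~~~~~~~~~~~^^^^^^^^^^^^^^^^^^^^^^^^^^^^^^^^^^^^^^^^^^^^^^^^^
  File "scipy/spatial/transform/_rotation.pyx", line 1413, in scipy.spatial.transform._rotation.Rotation.from_euler
ValueError: Expected axis specification to be a non-empty string of upto 3 characters, got ZYZYZ
```

```bash
sed -i "s/return Ro.from_euler('ZYZYZ'.*/return Ro.from_euler('ZYZ',[q[0],q[1]+q[2],q[3]])*Ro.from_euler('YZ',[q[4],q[5]+np.pi\/2])/" kin.py; python3 kin.py
cat > an.py <<'E'
from kin import *
def tool(tilt,az,flip=0):
    t,a=np.radians([tilt,az]); z=np.array([np.sin(t)*np.cos(a),np.sin(t)*np.sin(a),-np.cos(t)])
    y=np.array([-np.sin(a),np.cos(a),0]); y=y if not flip else -y
    x=np.cross(y,z); return Ro.from_matrix(np.stack([x,y,z],1))
rng=np.random.default_rng(0)
def sols(g,R):
    p=np.array(g)-.054*R.as_matrix()[:,2]; out=[]
    for q4 in (-1,0,1,2,3,4):
        for q6 in (-2,0,2):
            q,e=ik(p,R,[np.arctan2(p[1],p[0])-.2,.6,1.5,q4,.5,q6])
            if e<1e-3 and not any(np.abs(q-o).max()<.05 for o in out): out.append(q)
    return out
if __name__=="__main__":
    y=np.radians(8.5); ty=np.array([-np.sin(y),np.cos(y),0]); tc=np.array([.617,.25,0])
    spots={"brF":(.509,-.271,.05),"buF":(.559,-.168,.045),"L":tc+87*ty/1000+[0,0,.05],"R":tc-87*ty/1000+[0,0,.05]}
    for tilt in (32,36):
      for az in (-16,-5,8):
        for k,g in spots.items():
            for q in sols(g,tool(tilt,az)): print(tilt,az,k,q.round(2))
E
python3 an.py
```

```text
[-2.000e-04  1.110e-01  2.740e-01  5.881e-01  1.139e-01  3.919e-01
  2.241e-01] 0.00046005176430777284
[ 0.142  0.99  -0.001 -0.   ] [0.14239031, 0.989810016, -0.00101281889, -0.000326001649]
[ 0.136  0.991 -0.004 -0.003] [0.136, 0.991, -0.004, -0.003]
[ 0.201  0.93  -0.027  0.305] [0.201, 0.93, -0.027, 0.305]
[ 0.186  0.927 -0.026  0.325] [0.186, 0.927, -0.026, 0.325]
32 -16 brF [-0.82  0.78  2.06  2.16  0.33  2.06]
32 -16 buF [-0.55  0.79  2.06  2.6   0.28  1.86]
32 -16 L [ 0.5   0.84  1.65 -1.04  0.44  0.12]
32 -5 brF [-0.87  0.78  2.04  1.78  0.39  2.21]
32 -5 buF [-0.61  0.79  2.05  2.17  0.33  2.06]
32 -5 L [ 0.46  0.83  1.7  -1.17  0.3   0.06]
32 -5 R [0.13 0.8  1.86 4.23 0.13 0.68]
32 8 brF [-0.92  0.78  1.98  1.42  0.49  2.33]
32 8 buF [-0.68  0.79  2.01  1.73  0.4   2.24]
32 8 L [ 0.4   0.82  1.75 -1.35  0.14  0.01]
32 8 R [0.07 0.79 1.88 2.74 0.1  1.91]
36 -16 brF [-0.84  0.8   2.1   2.33  0.44  1.86]
36 -16 buF [-0.56  0.81  2.1   2.72  0.41  1.73]
36 -16 L [ 0.52  0.85  1.67 -1.27  0.46  0.35]
36 -16 R [0.2  0.82 1.85 4.36 0.29 0.76]
36 -5 brF [-0.9   0.8   2.07  1.96  0.48  2.  ]
36 -5 buF [-0.63  0.81  2.09  2.34  0.44  1.87]
36 -5 R [0.14 0.81 1.9  3.77 0.23 1.14]
36 8 brF [-0.95  0.8   2.01  1.57  0.55  2.15]
36 8 buF [-0.7   0.81  2.05  1.9   0.48  2.03]
36 8 L [0.41 0.83 1.79 4.21 0.18 0.73]
36 8 R [0.06 0.81 1.93 2.94 0.22 1.71]
```

```bash
cat > sim.py <<'E'
from an import *
def run(q,rows,g=None,verbose=5):
    """rows: list of (world delta grasp(3), spin deg) """
    R=rot(q); p=pos(q,P)
    for i,(d,s) in enumerate(rows):
        R=R*Ro.from_euler('z',s,degrees=True); p=p+np.array(d)
        qn,e=ik(p,R,q); dq=np.abs(qn-q).max(); q=qn
        if i%verbose==verbose-1 or dq>.2 or e>1e-3: print(i,q.round(2),'e',round(e,4),'dq',round(dq,2))
    return q
if __name__=="__main__":
    from station import manip
    q=manip.sense()['q']; R=rot(q)
    g=pos(q,P)+.054*R.as_matrix()[:,2]
    for nm,t in (("brF",(.509,-.271,.05)),("R",(.629,.164,.05)),("Rapp",(.5,.145,.08)),("Rmid",(.45,0,.2))):
        for s in sols(t,R): print(nm,s.round(2))
    q=run(q,[((0,0,0),8.5)]*29)
    d=(np.array([.509,-.271,.15])-g)/13
    q=run(q,[(d,8.75)]*13,verbose=2)
    print('down');q=run(q,[((0,0,-.02),0)]*5,verbose=1); qb=q
    print('up');q=run(q,[((0,0,.03),0)]*5,verbose=1)
    w=[np.array([.509,-.271,.2]),np.array([.47,0,.2]),np.array([.48,.142,.09]),np.array([.629,.164,.08]),np.array([.629,.164,.05])]
    for a,b in zip(w,w[1:]):
        n=int(np.ceil(np.linalg.norm(b-a)/.03)); print(b);q=run(q,[((b-a)/n,0)]*n,verbose=2)
E
python3 sim.py
```

```text
brF [-0.85  0.82  2.12  2.38  0.51  1.91]
R [0.21 0.83 1.87 4.21 0.33 1.04]
Rapp [0.23 0.75 2.18 3.83 0.49 1.47]
Rmid [-0.23  0.37  2.35  3.26  0.24  1.61]
4 [-0.61  0.45  1.69  0.52  0.42 -1.46] e 0.0 dq 0.15
9 [-0.61  0.45  1.69  0.52  0.42 -0.72] e 0.0 dq 0.15
14 [-0.61  0.45  1.69  0.52  0.42  0.02] e 0.0 dq 0.15
19 [-0.61  0.45  1.69  0.52  0.42  0.77] e 0.0 dq 0.15
24 [-0.61  0.45  1.69  0.52  0.42  1.51] e 0.0 dq 0.15
1 [-0.64  0.45  1.76  0.65  0.37  2.25] e 0.0 dq 0.07
3 [-0.67  0.46  1.82  0.82  0.33  2.36] e 0.0 dq 0.09
5 [-0.71  0.48  1.89  1.03  0.3   2.41] e 0.0 dq 0.11
7 [-0.74  0.49  1.95  1.27  0.29  2.43] e 0.0 dq 0.13
9 [-0.78  0.52  2.01  1.53  0.3   2.44] e 0.0 dq 0.13
11 [-0.83  0.55  2.07  1.76  0.33  2.46] e 0.0 dq 0.11
down
0 [-0.85  0.62  2.11  2.    0.38  2.34] e 0.0 dq 0.15
1 [-0.85  0.67  2.11  2.12  0.4   2.2 ] e 0.0 dq 0.13
2 [-0.85  0.72  2.12  2.23  0.44  2.09] e 0.0 dq 0.11
3 [-0.85  0.77  2.12  2.31  0.47  2.  ] e 0.0 dq 0.09
4 [-0.85  0.82  2.12  2.38  0.51  1.92] e 0.0 dq 0.08
up
0 [-0.85  0.74  2.12  2.27  0.45  2.04] e 0.0 dq 0.12
1 [-0.85  0.67
[... 252 characters left out ...]
3   2.67] e 0.0 dq 0.13
3 [-0.66  0.41  2.22  2.07  0.27  2.44] e 0.0 dq 0.16
5 [-0.54  0.4   2.27  2.44  0.24  2.18] e 0.0 dq 0.19
6 [-0.46  0.39  2.29  2.65  0.24  2.03] e 0.0 dq 0.21
7 [-0.38  0.39  2.3   2.87  0.23  1.88] e 0.0 dq 0.22
8 [-0.3   0.39  2.31  3.1   0.23  1.72] e 0.0 dq 0.23
9 [-0.21  0.39  2.31  3.33  0.24  1.56] e 0.0 dq 0.24
[0.48  0.142 0.09 ]
1 [-0.05  0.51  2.31  3.55  0.38  1.49] e 0.0 dq 0.09
3 [0.1  0.63 2.29 3.68 0.47 1.5 ] e 0.0 dq 0.07
5 [0.24 0.73 2.23 3.81 0.53 1.51] e 0.0 dq 0.07
[0.629 0.164 0.08 ]
1 [0.23 0.73 2.12 3.94 0.44 1.35] e 0.0 dq 0.08
3 [0.22 0.75 2.   4.11 0.37 1.15] e 0.0 dq 0.1
5 [0.21 0.77 1.87 4.34 0.33 0.91] e 0.0 dq 0.13
[0.629 0.164 0.05 ]
```

Call:
{"name": "apply_moves", "arguments": {
  "increments": [
    [[0,0,0,8.5],[0,0,0,8.5],[0,0,0,8.5],[0,0,0,8.5],[0,0,0,8.5]]
  ]
}}

```text
t: 6.7
tcp_pos: [0.6248, -0.2382, 0.3214]
tool_rot: [0.513, 0.794, 0.098, 0.311]
force: [-0.2, -0.3, 0.7]
finger_gap: 1.003
```

Call:
{"name": "apply_moves", "arguments": {
  "increments": [
    [[0,0,0,8.5],[0,0,0,8.5],[0,0,0,8.5],[0,0,0,8.5],[0,0,0,8.5]]
  ]
}}

```text
t: 7.2
tcp_pos: [0.6302, -0.2303, 0.3279]
tool_rot: [0.766, 0.55, 0.21, 0.258]
force: [0.9, 0.3, 0.3]
finger_gap: 0.997
```

Call:
{"name": "apply_moves", "arguments": {
  "increments": [
    [[0,0,0,8.5],[0,0,0,8.5],[0,0,0,8.5],[0,0,0,8.5],[0,0,0,8.5]]
  ]
}}

```text
t: 7.7
tcp_pos: [0.6354, -0.2222, 0.3345]
tool_rot: [0.912, 0.232, 0.297, 0.164]
force: [-1.0, 0.8, -0.3]
finger_gap: 1.002
```

Call:
{"name": "apply_moves", "arguments": {
  "increments": [
    [[0,0,0,8.5],[0,0,0,8.5],[0,0,0,8.5],[0,0,0,8.5],[0,0,0,8.5]]
  ]
}}

```text
t: 8.2
tcp_pos: [0.6405, -0.214, 0.3411]
tool_rot: [0.931, -0.117, 0.343, 0.043]
force: [0.2, -0.5, -0.0]
finger_gap: 0.999
```

```bash
python3 go.py "(.509,-.271,.15)"
```

```text
tcp [ 0.6405 -0.214   0.3411] grasp [ 0.6745 -0.2226  0.3001] q [-0.553  0.422  1.687  0.523  0.398  0.849]
tilt 40.44 az -14.3 yaz -104.3 yz -0.0 gap 0.999 F [ 0.2 -0.5 -0. ] t 8.2
(.509,-.271,.15) d [-0.2102  0.0879  0.0179] n 6 each [-0.035   0.0146  0.003 ]
```

Call:
{"name": "apply_moves", "arguments": {
  "increments": [
    [[0,0,0,8.5],[0,0,0,8.5],[0,0,0,8.5],[0,0,0,8.5],[0,0,0,8.5]]
  ]
}}

```text
t: 8.7
tcp_pos: [0.6454, -0.2056, 0.3478]
tool_rot: [0.822, -0.448, 0.341, -0.089]
force: [-0.1, -0.2, -0.0]
finger_gap: 1.001
```

```bash
python3 go.py "(.509,-.271,.17)"
```

```text
tcp [ 0.6454 -0.2056  0.3478] grasp [ 0.68   -0.2142  0.3071] q [-0.538  0.416  1.683  0.523  0.393  1.612]
tilt 41.23 az -13.9 yaz -139.2 yz -0.452 gap 1.001 F [-0.1 -0.2 -0. ] t 8.7
(.509,-.271,.17) d [-0.0831  0.2106  0.0027] n 6 each [-0.0139  0.0351  0.0005]
```

Call:
{"name": "apply_moves", "arguments": {
  "increments": [
    [[-0.01,0.025,0,0],[-0.011,0.027,0,0],[-0.011,0.027,0,0],[-0.011,0.027,0,0],[-0.011,0.027,0,0]]
  ]
}}

```text
t: 9.2
tcp_pos: [0.5512, -0.2324, 0.2754]
tool_rot: [0.821, -0.442, 0.351, -0.091]
force: [0.4, 0.1, -0.2]
finger_gap: 0.999
```

```bash
python3 go.py "(.509,-.271,.17)"
```

```text
tcp [ 0.5512 -0.2324  0.2754] grasp [ 0.5866 -0.241   0.2356] q [-0.702  0.444  1.949  1.377  0.312  0.599]
tilt 42.49 az -13.7 yaz -138.1 yz -0.459 gap 0.999 F [ 0.4  0.1 -0.2] t 9.2
(.509,-.271,.17) d [-0.0371  0.0992  0.0023] n 3 each [-0.0124  0.0331  0.0008]
```

Call:
{"name": "apply_moves", "arguments": {
  "increments": [
    [[-0.01,0.027,0,0],[-0.01,0.025,0,0],[0,0,0,0],[0,0,0,0]]
  ]
}}

```text
t: 9.6
tcp_pos: [0.5118, -0.2445, 0.2439]
tool_rot: [0.821, -0.44, 0.352, -0.09]
force: [1.1, 0.4, 0.2]
finger_gap: 1.0
```

```bash
python3 go.py "(.509,-.271,.17)"
```

```text
tcp [ 0.5118 -0.2445  0.2439] grasp [ 0.5473 -0.2533  0.2041] q [-0.786  0.483  2.046  1.712  0.362  0.172]
tilt 42.57 az -13.8 yaz -137.9 yz -0.457 gap 1.0 F [1.1 0.4 0.2] t 9.6
(.509,-.271,.17) d [-0.0171  0.0515  0.0029] n 2 each [-0.0085  0.0257  0.0014]
```

Call:
{"name": "apply_moves", "arguments": {
  "increments": [
    [[0,0,0,0],[0,0,0,0]]
  ]
}}

```text
t: 9.8
tcp_pos: [0.5144, -0.2438, 0.2461]
tool_rot: [0.822, -0.438, 0.354, -0.09]
force: [-0.5, -0.8, 0.1]
finger_gap: 0.999
```

```bash
python3 go.py "(.509,-.271,.17)"
```

```text
tcp [ 0.5144 -0.2438  0.2461] grasp [ 0.55   -0.2526  0.2065] q [-0.782  0.48   2.042  1.708  0.361  0.177]
tilt 42.81 az -13.8 yaz -137.6 yz -0.458 gap 0.999 F [-0.5 -0.8  0.1] t 9.8
(.509,-.271,.17) d [-0.0189  0.0547  0.0027] n 2 each [-0.0094  0.0273  0.0013]
```

```bash
python3 - <<'E'
from an import *
spots={"brF":(.509,-.271,.05),"brFhi":(.509,-.271,.15),"buF":(.559,-.168,.045),"L":(.604,.336,.05),"R":(.629,.164,.05),"Rapp":(.5,.145,.08)}
for tilt in (42,46,50):
  for az in (-14,0):
    for k,g in spots.items():
      for q in sols(g,tool(tilt,az)): print(tilt,az,k,q.round(2))
E
```

```text
42 -14 brF [-0.88  0.85  2.15  2.39  0.63  1.71]
42 -14 brFhi [-0.88  0.59  2.13  2.02  0.46  2.15]
42 -14 buF [-0.6   0.87  2.15  2.73  0.62  1.64]
42 -14 R [0.21 0.85 1.91 3.95 0.42 1.15]
42 -14 Rapp [0.23 0.78 2.22 3.7  0.62 1.46]
42 0 brF [-0.96  0.85  2.09  1.96  0.64  1.85]
42 0 brFhi [-0.96  0.6   2.08  1.59  0.58  2.3 ]
42 0 buF [-0.7   0.86  2.13  2.31  0.62  1.74]
42 0 L [0.47 0.86 1.8  4.15 0.36 0.95]
42 0 R [0.12 0.85 1.97 3.34 0.41 1.47]
42 0 Rapp [0.11 0.8  2.29 3.25 0.68 1.56]
46 -14 brF [-0.91  0.9   2.18  2.44  0.76  1.63]
46 -14 brFhi [-0.91  0.63  2.17  2.17  0.56  1.97]
46 -14 buF [-0.61  0.91  2.19  2.76  0.76  1.59]
46 -14 L [0.55 0.9  1.74 4.52 0.55 0.84]
46 -14 R [0.22 0.88 1.93 3.85 0.52 1.27]
46 -14 Rapp [0.25 0.83 2.25 3.67 0.75 1.53]
46 0 brF [-0.99  0.88  2.12  2.02  0.73  1.74]
46 0 brFhi [-0.99  0.63  2.11  1.72  0.66  2.14]
46 0 buF [-0.72  0.9   2.16  2.36  0.74  1.65]
46 0 L [0.48 0.88 1.83 3.99 0.46 1.12]
46 0 R [0.12 0.87 2.   3.31 0.54 1.51]
46 0 Rapp [0.11 0.85 2.33 3.25 0.84 1.58]
50 -14 brF [-0.93  0.94  2.21  2.46  0.88  1.56]
50 -14 brFhi [-0.93  0.66  2.21  2.26  0.68  1.84]
50 -14 buF [-0.62  0.96  2.22  2.77  0.9   1.55]
50 -14 L [0.57 0.92 1.75 4.4  0.63 0.97]
50 -14 R [0.24 0.91 1.96 3.78 0.64 1.35]
50 -14 Rapp [0.27 0.88 2.27 3.65 0.88 1.58]
50 0 brF [-1.02  0.92  2.14  2.06  0.83  1.66]
50 0 brFhi [-1.02  0.67  2.14  1.82  0.74  2.  ]
50 0 buF [-0.74  0.95  2.18  2.39  0.86  1.58]
50 0 L [0.49 0.91 1.85 3.89 0.56 1.23]
50 0 R [0.12 0.91 2.02 3.3  0.67 1.53]
50 0 Rapp [0.12 0.92 2.36 3.25 1.   1.59]
```

Call:
{"name": "apply_moves", "arguments": {
  "increments": [
    [[-0.007,0.018,0,0],[-0.006,0.015,0,0],[0,0,0,8.5],[0,0,0,8.5],[0,0,0,8.5]]
  ]
}}

```text
t: 10.3
tcp_pos: [0.4927, -0.2535, 0.2286]
tool_rot: [0.703, -0.607, 0.33, -0.168]
force: [-0.2, 0.5, 0.4]
finger_gap: 1.005
```

Call:
{"name": "apply_moves", "arguments": {
  "increments": [
    [[0,0,0,8.5],[0,0,0,8.5],[0,0,0,8.5],[0,0,0,8.5],[0,0,0,8.5]]
  ]
}}

```text
t: 10.8
tcp_pos: [0.4978, -0.2533, 0.233]
tool_rot: [-0.431, 0.821, -0.248, 0.28]
force: [-0.7, -0.0, 0.1]
finger_gap: 0.998
```

Call:
{"name": "apply_moves", "arguments": {
  "increments": [
    [[0,0,0,8.5],[0,0,0,8.5],[0,0,0,8.5],[0,0,0,8.5],[0,0,0,8.5]]
  ]
}}

```text
t: 11.3
tcp_pos: [0.503, -0.2528, 0.2376]
tool_rot: [-0.101, 0.92, -0.129, 0.356]
force: [0.6, -1.0, 1.1]
finger_gap: 0.994
```

```bash
python3 go.py "(.509,-.271,.12)"
```

```text
tcp [ 0.503  -0.2528  0.2376] grasp [ 0.5398 -0.2617  0.1991] q [-0.825  0.503  2.075  1.854  0.415  1.935]
tilt 44.49 az -13.7 yaz 95.6 yz -0.31 gap 0.994 F [ 0.6 -1.   1.1] t 11.3
(.509,-.271,.12) d [0.0746 0.0186 0.037 ] n 2 each [0.0373 0.0093 0.0185]
```

Call:
{"name": "apply_moves", "arguments": {
  "increments": [
    [[0.01,0.003,0.005,8.5],[0.01,0,0.005,8.5],[0.01,0,0.005,8],[0,0,0,0]]
  ]
}}

```text
t: 11.7
tcp_pos: [0.4956, -0.2565, 0.2094]
tool_rot: [0.104, 0.918, -0.049, 0.38]
force: [-0.4, 0.2, -0.3]
finger_gap: 0.999
```

```bash
python3 go.py "(.509,-.271,.12)"; python3 - <<'E'
from station import manip
import cv2,numpy as np
s=manip.sense(); p,d=manip.snapshot("wrist")
np.savez("w1.npz",p=p,d=d,tp=s['tcp_pos'],tr=s['tool_rot'])
cv2.imwrite("pics/w1.png",cv2.resize(p[:,:,::-1],(768,576),interpolation=cv2.INTER_CUBIC))
E
```

```text
tcp [ 0.4956 -0.2565  0.2094] grasp [ 0.5327 -0.2656  0.1713] q [-0.847  0.57   2.109  2.039  0.47   2.154]
tilt 45.04 az -13.7 yaz 76.9 yz -0.011 gap 0.999 F [-0.4  0.2 -0.3] t 11.7
(.509,-.271,.12) d [ 0.0518 -0.0101  0.0208] n 2 each [ 0.0259 -0.0051  0.0104]
```

View pics/w1.png

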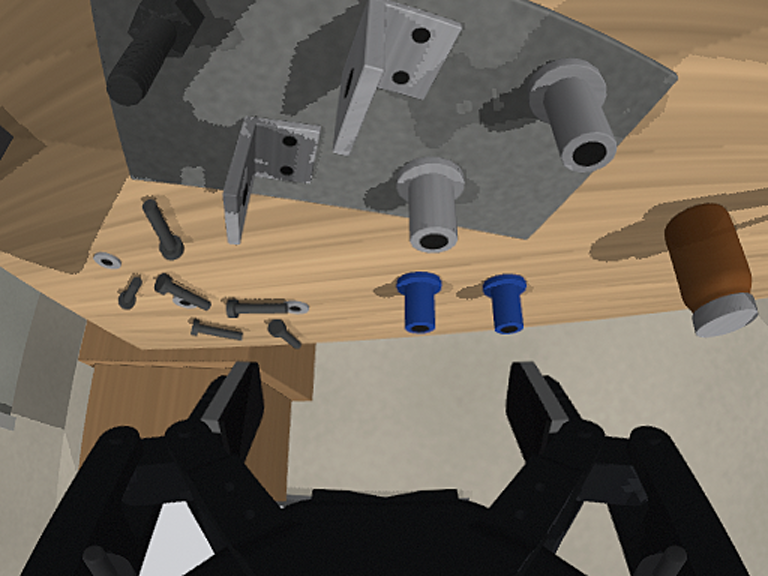

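```bash
cat >> h.py <<'E'
def wcloud(cam,d,tp,tr):
    K=cam["mtx"]; h,w=d.shape
    u,v=np.meshgrid(np.arange(w),np.arange(h)); x=(u-K[0,2])/K[0,0]; y=(v-K[1,2])/K[1,1]
    r=np.hypot(x,y); k=np.tan(r)/np.maximum(r,1e-9)
    P=np.stack([x*k*d,y*k*d,d],-1); M=cam["mount"]
    P=P@M[:3,:3].T+M[:3,3]
    return P@Ro.from_quat(tr).as_matrix().T+tp
E
cat > wm.py <<'E'
import sys
from h import *
from station import manip
z=np.load(sys.argv[1]); P=wcloud(manip.camera_model("wrist"),z["d"],z["tp"],z["tr"])
ok=z["d"]>0
m=ok&(np.abs(P[...,0]-.5)<.03)&(np.abs(P[...,1]+.2)<.03); print("boardz",np.median(P[m][:,2]))
for n,x,y,h0,h1 in (("bushF",.56,-.167,.05,.075),("bushB",.626,-.256,.05,.075),("brF",.509,-.27,.05,.085),("brB",.566,-.358,.05,.085),("brF mid",.509,-.27,.03,.05),("bolt",.465,-.355,.05,.09)):
    m=ok&(np.abs(P[...,0]-x)<.045)&(np.abs(P[...,1]-y)<.045)&(P[...,2]>h0)&(P[...,2]<h1)
    b=P[m]
    if len(b)<5: continue
    c=b[:,:2].mean(0); (rc,sz,an)=cv2.minAreaRect((b[:,:2]*1000).astype(np.float32))
    print(n,len(b),c.round(4),"rect",np.round(rc,1),np.round(sz,1),round(an,1),"z",np.percentile(b[:,2],[50,98]).round(4))
E
python3 wm.py w1.npz
```

```text
boardz 0.20317744849860397
bushF 1000 [ 0.5547 -0.1709] rect [ 557.4 -169.9] [29.9 29.4] 50.6 z [0.0565 0.0577]
bushB 590 [ 0.6204 -0.2565] rect [ 623.9 -256.9] [29.2 29.1] 40.3 z [0.0563 0.0574]
brF 1272 [ 0.5017 -0.2697] rect [ 507.2 -272.5] [ 8.5 51.4] 57.8 z [0.066  0.0675]
brB 589 [ 0.5564 -0.3558] rect [ 563.6 -360.4] [ 8.7 51.5] 63.2 z [0.0656 0.0673]
brF mid 413 [ 0.4946 -0.2668] rect [ 504.8 -275.1] [ 7.9 51.4] 49.5 z [0.0415 0.0494]
bolt 893 [ 0.4616 -0.3558] rect [ 463.6 -358.4] [17.9 19.2] 61.4 z [0.0639 0.0674]
```

```bash
python3 go.py "(.507,-.2725,.1)" "(.507,-.2725,.048)"
```

```text
tcp [ 0.4961 -0.2567  0.2102] grasp [ 0.5333 -0.2658  0.1721] q [-0.847  0.569  2.108  2.039  0.47   2.153]
tilt 45.15 az -13.7 yaz 77.0 yz -0.013 gap 0.999 F [ 0.6 -0.6  0.3] t 11.75
(.507,-.2725,.1) d [ 0.0682 -0.0115  0.0339] n 2 each [ 0.0341 -0.0058  0.0169]
(.507,-.2725,.048) d [0.0369 0.0007 0.0367] n 2 each [0.0184 0.0003 0.0183]
```

Call:
{"name": "apply_moves", "arguments": {
  "increments": [
    [[0.023,-0.004,0.012,4],[0.024,-0.004,0.012,0],[0.022,-0.004,0.012,0],[0,0,0,0]]
  ]
}}

```text
t: 12.15
tcp_pos: [0.476, -0.2632, 0.1389]
tool_rot: [0.126, 0.912, -0.041, 0.388]
force: [1.1, 0.1, 1.1]
finger_gap: 0.999
```

```bash
python3 go.py "(.507,-.2725,.048)"
```

```text
tcp [ 0.476  -0.2632  0.1389] grasp [ 0.5136 -0.2725  0.1013] q [-0.901  0.757  2.173  2.32   0.644  1.819]
tilt 45.92 az -13.9 yaz 74.9 yz 0.023 gap 0.999 F [1.1 0.1 1.1] t 12.15
(.507,-.2725,.048) d [ 0.0427 -0.0029  0.0324] n 2 each [ 0.0213 -0.0015  0.0162]
```

Call:
{"name": "apply_moves", "arguments": {
  "increments": [
    [[0.017,-0.001,0.012,0],[0.016,-0.001,0.012,0],[0.012,-0.001,0.009,0],[0,0,0,0]]
  ]
}}

```text
t: 12.55
tcp_pos: [0.4738, -0.2649, 0.088]
tool_rot: [0.119, 0.91, -0.044, 0.394]
force: [-0.1, 0.5, 0.9]
finger_gap: 1.0
```

```bash
python3 go.py "(.507,-.2725,.048)"; python3 - <<'E'
from station import manip
import cv2,numpy as np
s=manip.sense(); p,d=manip.snapshot("wrist")
np.savez("w2.npz",p=p,d=d,tp=s['tcp_pos'],tr=s['tool_rot'])
cv2.imwrite("pics/w2.png",cv2.resize(p[:,:,::-1],(768,576),interpolation=cv2.INTER_CUBIC))
E
```

```text
tcp [ 0.4738 -0.2649  0.088 ] grasp [ 0.512  -0.2743  0.051 ] q [-0.912  0.9    2.178  2.43   0.767  1.646]
tilt 46.76 az -13.8 yaz 75.5 yz 0.014 gap 1.0 F [-0.1  0.5  0.9] t 12.55
(.507,-.2725,.048) d [ 0.0058  0.0005 -0.0018] n 1 each [ 0.0058  0.0005 -0.0018]
```

View pics/w2.png

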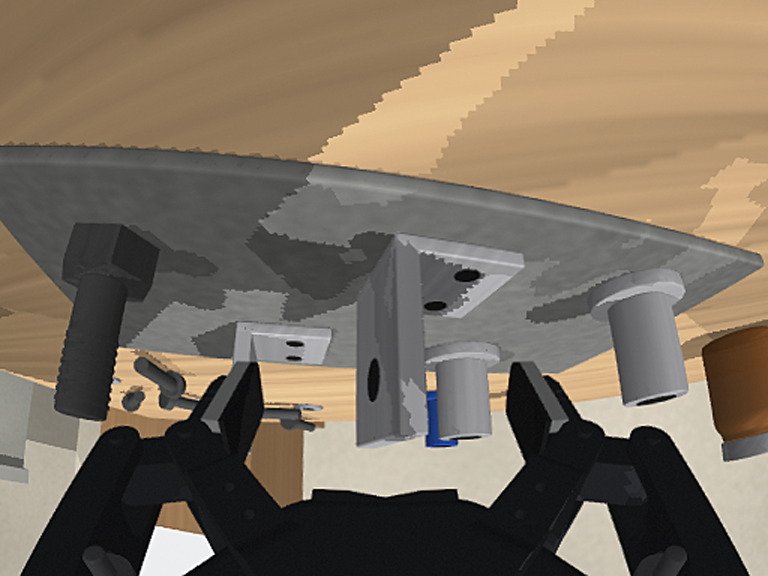

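Call:
{"name": "apply_moves", "arguments": {
  "increments": [
    [[0.006,0,-0.001,0],[0.0015,0,0,0],[0.0015,0,0,0],[0.0015,0,0,0],[0.0015,0,0,0]]
  ],
  "fingers": 0,
  "newtons": 25
}}

```text
t: 13.1
tcp_pos: [0.4672, -0.2631, 0.0858]
tool_rot: [0.115, 0.908, -0.047, 0.399]
force: [-0.0, -0.1, 0.1]
finger_gap: 0.14
```

```bash
python3 go.py "(.507,-.2725,.048)"
```

```text
tcp [ 0.4672 -0.2631  0.0858] grasp [ 0.5058 -0.2727  0.0492] q [-0.925  0.916  2.198  2.442  0.805  1.605]
tilt 47.37 az -13.9 yaz 75.7 yz 0.007 gap 0.14 F [-0.  -0.1  0.1] t 13.1
(.507,-.2725,.048) d [0.0001 0.0005 0.0016] n 1 each [0.0001 0.0005 0.0016]
```

Call:
{"name": "apply_moves", "arguments": {
  "increments": [
    [[0.0013,0,0,0],[0.0013,0,0,0]]
  ],
  "newtons": 40
}}

```text
t: 13.3
tcp_pos: [0.4665, -0.263, 0.0854]
tool_rot: [0.115, 0.907, -0.047, 0.402]
force: [0.5, 0.6, 5.4]
finger_gap: 0.086
```

```bash
python3 go.py; python3 - <<'E'
from station import manip
import cv2,numpy as np
s=manip.sense(); p,d=manip.snapshot("wrist")
np.savez("w3.npz",p=p,d=d,tp=s['tcp_pos'],tr=s['tool_rot'])
cv2.imwrite("pics/w3.png",cv2.resize(p[:,:,::-1],(768,576),interpolation=cv2.INTER_CUBIC))
E
```

```text
tcp [ 0.4665 -0.263   0.0854] grasp [ 0.5053 -0.2727  0.0491] q [-0.929  0.921  2.201  2.445  0.819  1.596]
tilt 47.76 az -13.9 yaz 75.8 yz 0.006 gap 0.086 F [0.5 0.6 5.4] t 13.3
```

View pics/w3.png

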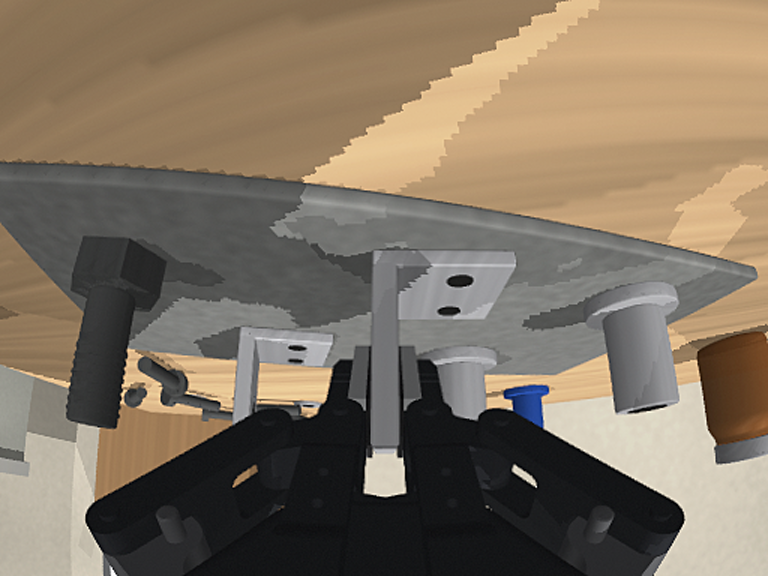

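```bash
python3 go.py "(.505,-.273,.12)" "(.45,-.03,.13)" "(.47,.12,.12)"; python3 - <<'E'
from sim import *
from station import manip
q=manip.sense()['q'];g=pos(q,P)+.054*rot(q).as_matrix()[:,2]
w=[g,np.array([.505,-.273,.12]),np.array([.45,-.03,.13]),np.array([.47,.12,.12]),np.array([.625,.16,.08]),np.array([.625,.16,.05])]
for a,b in zip(w,w[1:]):
    n=int(np.ceil(np.linalg.norm(b-a)/.03)); print(b);q=run(q,[((b-a)/n,0)]*n,verbose=2)
E
```

```text
tcp [ 0.4665 -0.263   0.0854] grasp [ 0.5053 -0.2727  0.0491] q [-0.929  0.921  2.201  2.445  0.819  1.596]
tilt 47.77 az -13.9 yaz 75.7 yz 0.006 gap 0.087 F [0.9 0.1 6. ] t 13.35
(.505,-.273,.12) d [-0.0524  0.     -0.0478] n 2 each [-0.0262  0.     -0.0239]
(.45,-.03,.13) d [ 0.0697  0.222  -0.0896] n 6 each [ 0.0116  0.037  -0.0149]
(.47,.12,.12) d [ 0.0199  0.1502 -0.0056] n 4 each [ 0.005   0.0376 -0.0014]
[ 0.505 -0.273  0.12 ]
1 [-0.93  0.79  2.21  2.36  0.73  1.72] e 0.0 dq 0.07
[ 0.45 -0.03  0.13]
1 [-0.86  0.73  2.31  2.47  0.75  1.66] e 0.0 dq 0.08
3 [-0.76  0.76  2.4   2.63  0.85  1.57] e 0.0 dq 0.08
4 [-0.7   0.77  2.44  2.71  0.89  1.54] e 0.0064 dq 0.08
5 [-0.62  0.74  2.44  2.78  0.83  1.56] e 0.0406 dq 0.09
6 [-0.52  0.72  2.44  2.88  0.78  1.56] e 0.0676 dq 0.1
7 [-0.42  0.7   2.44  3.    0.75  1.56] e 0.0866 dq 0.12
8 [-0.31  0.69  2.44  3.13  0.73  1.54] e 0.0968 dq 0.13
[0.47 0.12 0.12]
1 [-0.12  0.68  2.4   3.33  0.68  1.52] e 0.0 dq 0.1
3 [0.05 0.68 2.34 3.55 0.63 1.47] e 0.0 dq 0.11
5 [0.2  0.68 2.26 3.78 0.57 1.36] e 0.0 dq 0.12
[0.625 0.16  0.08 ]
1 [0.21 0.71 2.13 3.9  0.5  1.24] e 0.0 dq 0.06
3 [0.21 0.75 2.01 4.03 0.44 1.09] e 0.0 dq 0.08
5 [0.22 0.79 1.87 4.2  0.39 0.91] e 0.0 dq 0.09
[0.625 0.16  0.05 ]
```

```bash
python3 go.py "(.505,-.273,.13)" "(.52,-.05,.14)" "(.5,.12,.12)"; python3 - <<'E'
from sim import *
from station import manip
q=manip.sense()['q'];g=pos(q,P)+.054*rot(q).as_matrix()[:,2]
w=[g,np.array([.505,-.273,.13]),np.array([.52,-.05,.14]),np.array([.5,.12,.12]),np.array([.625,.16,.08]),np.array([.625,.16,.05])]
for a,b in zip(w,w[1:]):
    n=int(np.ceil(np.linalg.norm(b-a)/.03)); print(b);q=run(q,[((b-a)/n,0)]*n,verbose=2)
E
```

```text
tcp [ 0.4665 -0.263   0.0854] grasp [ 0.5053 -0.2727  0.0491] q [-0.929  0.921  2.201  2.445  0.819  1.596]
tilt 47.77 az -13.9 yaz 75.7 yz 0.006 gap 0.087 F [0.9 0.1 6. ] t 13.35
(.505,-.273,.13) d [-0.0598  0.0001 -0.0546] n 2 each [-0.0299  0.     -0.0273]
(.52,-.05,.14) d [ 0.0207  0.2199 -0.0357] n 5 each [ 0.0041  0.044  -0.0071]
(.5,.12,.12) d [ 0.0567  0.1597 -0.0312] n 4 each [ 0.0142  0.0399 -0.0078]
[ 0.505 -0.273  0.13 ]
1 [-0.93  0.77  2.21  2.34  0.71  1.74] e 0.0 dq 0.08
[ 0.52 -0.05  0.14]
1 [-0.82  0.7   2.27  2.46  0.69  1.73] e 0.0 dq 0.09
3 [-0.68  0.7   2.32  2.64  0.72  1.66] e 0.0 dq 0.09
5 [-0.53  0.7   2.35  2.83  0.74  1.62] e 0.0 dq 0.09
7 [-0.36  0.69  2.35  3.02  0.73  1.6 ] e 0.0 dq 0.1
[0.5  0.12 0.12]
1 [-0.18  0.71  2.36  3.21  0.76  1.57] e 0.0 dq 0.1
3 [0.01 0.73 2.34 3.41 0.76 1.55] e 0.0 dq 0.1
5 [0.19 0.74 2.29 3.62 0.73 1.51] e 0.0 dq 0.11
[0.625 0.16  0.08 ]
1 [0.2  0.77 2.16 3.7  0.64 1.42] e 0.0 dq 0.07
3 [0.22 0.8  2.03 3.8  0.57 1.32] e 0.0 dq 0.07
[0.625 0.16  0.05 ]
```

Call:
{"name": "apply_moves", "arguments": {
  "increments": [
    [[-0.012,0,-0.011,0],[-0.018,0,-0.017,0],[-0.018,0,-0.017,0],[-0.01,0.015,-0.012,0],[0.003,0.03,-0.005,0]]
  ]
}}

```text
t: 13.85
tcp_pos: [0.4667, -0.2207, 0.1652]
tool_rot: [0.119, 0.91, -0.048, 0.394]
force: [0.2, 0.8, -2.9]
finger_gap: 0.089
```

```bash
python3 go.py "(.52,-.05,.14)" "(.5,.12,.12)"
```

```text
tcp [ 0.4667 -0.2207  0.1652] grasp [ 0.5048 -0.2305  0.1283] q [-0.845  0.697  2.254  2.42   0.666  1.753]
tilt 46.79 az -14.4 yaz 75.3 yz 0.007 gap 0.089 F [ 0.2  0.8 -2.9] t 13.85
(.52,-.05,.14) d [ 0.0138  0.1785 -0.0299] n 5 each [ 0.0028  0.0357 -0.006 ]
(.5,.12,.12) d [ 0.0583  0.1592 -0.0311] n 4 each [ 0.0146  0.0398 -0.0078]
```

Call:
{"name": "apply_moves", "arguments": {
  "increments": [
    [[0.003,0.036,-0.006,0],[0.003,0.036,-0.006,0],[0.003,0.036,-0.006,0],[0.003,0.036,-0.006,0],[0.005,0.036,-0.006,0]]
  ]
}}

```text
t: 14.35
tcp_pos: [0.4763, -0.0348, 0.1705]
tool_rot: [0.124, 0.913, -0.049, 0.385]
force: [1.4, 0.8, -3.0]
finger_gap: 0.087
```

```bash
python3 go.py "(.5,.12,.12)"
```

```text
tcp [ 0.4763 -0.0348  0.1705] grasp [ 0.5136 -0.0448  0.1328] q [-0.332  0.686  2.346  3.062  0.687  1.591]
tilt 45.63 az -15.0 yaz 74.7 yz 0.006 gap 0.087 F [ 1.4  0.8 -3. ] t 14.35
(.5,.12,.12) d [ 0.0493  0.1553 -0.0309] n 4 each [ 0.0123  0.0388 -0.0077]
```

Call:
{"name": "apply_moves", "arguments": {
  "increments": [
    [[0.012,0.038,-0.008,0],[0.012,0.038,-0.008,0],[0.012,0.038,-0.008,0],[0.01,0.025,-0.006,0],[0,0,0,0]]
  ]
}}

```text
t: 14.85
tcp_pos: [0.4554, 0.1239, 0.1534]
tool_rot: [0.12, 0.918, -0.047, 0.374]
force: [0.5, -0.2, -2.5]
finger_gap: 0.089
```

```bash
python3 go.py "(.5,.12,.12)"; python3 - <<'E'
from station import manip
import cv2,numpy as np
s=manip.sense(); p,d=manip.snapshot("wrist")
np.savez("w4.npz",p=p,d=d,tp=s['tcp_pos'],tr=s['tool_rot'])
cv2.imwrite("pics/w4.png",cv2.resize(p[:,:,::-1],(768,576),interpolation=cv2.INTER_CUBIC))
E
```

```text
tcp [0.4554 0.1239 0.1534] grasp [0.4919 0.1143 0.1147] q [0.166 0.717 2.288 3.634 0.651 1.483]
tilt 44.32 az -14.7 yaz 75.1 yz 0.003 gap 0.089 F [ 0.5 -0.2 -2.5] t 14.85
(.5,.12,.12) d [-0.0082  0.0076  0.0007] n 1 each [-0.0082  0.0076  0.0007]
```

View pics/w4.png

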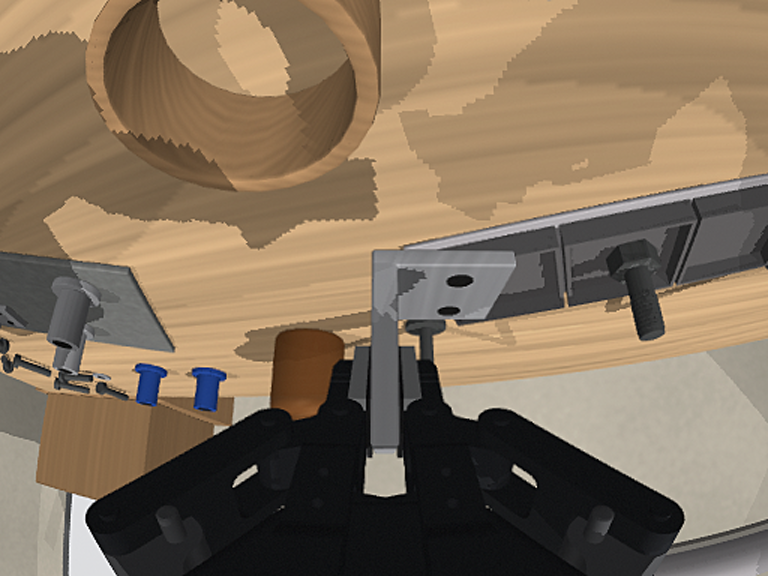

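```bash
python3 - <<'E'
from h import *
from station import manip
z=np.load("w4.npz"); P=wcloud(manip.camera_model("wrist"),z["d"],z["tp"],z["tr"]); ok=z["d"]>0
m=ok&(P[...,0]>.45)&(P[...,0]<.75)&(P[...,1]>.05)&(P[...,1]<.45)
print("bench z",np.median(P[m&(P[...,0]<.52)&(P[...,1]>.2)][:,2]))
rim=P[m&(P[...,2]>.0165)&(P[...,2]<.0215)]; print(len(rim))
# bolt top
b=P[m&(P[...,2]>.055)&(P[...,2]<.075)&(np.abs(P[...,0]-.615)<.03)&(np.abs(P[...,1]-.25)<.03)]; print("bolt",b.mean(0),cv2.minAreaRect((b[:,:2]*1000).astype(np.float32)))
# front rim: for each y bin, min x
ys=np.arange(.1,.45,.01); pts=[]
for y in ys:
    r=rim[np.abs(rim[:,1]-y)<.005]
    if len(r)>5: pts.append((y,r[:,0].min(),np.percentile(r[:,0],5)))
pts=np.array(pts); print(pts.round(4).tolist())
k=np.polyfit(pts[:,0],pts[:,2],1); print("front rim x=%.4f+%.4f*y"%(k[1],k[0]),np.degrees(np.arctan(-k[0])))
yaw=-np.arctan(k[0]); c,s=np.cos(yaw),np.sin(yaw)
T=np.stack([rim[:,0]*c+rim[:,1]*s,-rim[:,0]*s+rim[:,1]*c],1)
h,e=np.histogram(T[:,0],np.arange(T[:,0].min(),T[:,0].max()+.002,.002)); print("xt",[(round(a,3),n) for a,n in zip(e,h)])
sel=T[:,0]>T[:,0].min()+.012
h,e=np.histogram(T[sel,1],np.arange(T[:,1].min(),T[:,1].max()+.002,.002)); print("yt",[(round(a,3),n) for a,n in zip(e,h) if n>5])
E
```

```text
bench z -0.000427009379401766
2430
bolt [0.61143413 0.25078615 0.06208707] ((615.3783569335938, 252.12489318847656), (18.101757049560547, 18.035518646240234), 51.03411865234375)
[[0.1, 0.4502, 0.4503], [0.13, 0.6651, 0.6678], [0.14, 0.6727, 0.6732], [0.15, 0.6714, 0.6717], [0.16, 0.6704, 0.6704], [0.17, 0.5788, 0.5789], [0.18, 0.577, 0.5776], [0.19, 0.5755, 0.576], [0.2, 0.5733, 0.5755], [0.21, 0.5719, 0.5733], [0.22, 0.5707, 0.5718], [0.23, 0.5706, 0.5707], [0.24, 0.5679, 0.57], [0.25, 0.5666, 0.5682], [0.26, 0.5658, 0.5668], [0.27, 0.5635, 0.5648], [0.28, 0.5625, 0.5643], [0.29, 0.5617, 0.5633], [0.3, 0.5598, 0.5608], [0.31, 0.559, 0.5596], [0.32, 0.5577, 0.5578], [0.33, 0.5563, 0.5565], [0.34, 0.6436, 0.6445], [0.35, 0.6433, 0.6436], [0.36, 0.6412, 0.6416], [0.37, 0.6389, 0.6397], [0.38, 0.6316, 0.6339]]
front rim x=0.5790+0.0535*y -3.0616986717425494
xt [(np.float64(0.444), np.int64(47)), (np.float64(0.446), np.int64(110)), (np.float64(0.448), np.int64(141)), (np.float64(0.45), np.int64(2)), (np.float64(0.452), np.int64(0)), (np.float64(0.454), np.int64(0)), (np.float64(0.456), n
[... 6923 characters left out ...]
.int64(25)), (np.float64(0.33), np.int64(20)), (np.float64(0.332), np.int64(16)), (np.float64(0.334), np.int64(9)), (np.float64(0.336), np.int64(12)), (np.float64(0.338), np.int64(13)), (np.float64(0.34), np.int64(13)), (np.float64(0.342), np.int64(12)), (np.float64(0.344), np.int64(10)), (np.float64(0.346), np.int64(12)), (np.float64(0.348), np.int64(12)), (np.float64(0.35), np.int64(7)), (np.float64(0.352), np.int64(9)), (np.float64(0.354), np.int64(13)), (np.float64(0.356), np.int64(13)), (np.float64(0.358), np.int64(10)), (np.float64(0.36), np.int64(13)), (np.float64(0.366), np.int64(6)), (np.float64(0.382), np.int64(6)), (np.float64(0.408), np.int64(6)), (np.float64(0.41), np.int64(9))]
```

```bash
python3 - <<'E'
from h import *
from station import manip
z=np.load("w4.npz"); P=wcloud(manip.camera_model("wrist"),z["d"],z["tp"],z["tr"]); ok=z["d"]>0
m=ok&(P[...,0]>.52)&(P[...,0]<.75)&(P[...,1]>.05)&(P[...,1]<.45)
rim=P[m&(P[...,2]>.0165)&(P[...,2]<.0215)]
yaw=np.radians(8.1); c,s=np.cos(yaw),np.sin(yaw)
d=rim[:,:2]-[.614,.25]; T=np.stack([d[:,0]*c+d[:,1]*s,-d[:,0]*s+d[:,1]*c],1)*1000
h,e=np.histogram(T[:,0],np.arange(-60,62,2)); print("xt",[(int(a),int(n)) for a,n in zip(e,h) if n>15])
sel=np.abs(T[:,0])<38
h,e=np.histogram(T[sel,1],np.arange(-150,150,1)); print("yt",[(int(a),int(n)) for a,n in zip(e,h) if n>12])
E
```

```text
xt [(-48, 24), (-46, 393), (-44, 202), (-42, 55), (-38, 18), (-36, 21), (-30, 16), (-28, 16), (-26, 21), (-18, 16), (-14, 82), (-12, 52), (-10, 40), (-8, 48), (-6, 41), (-4, 49), (-2, 29), (0, 32), (2, 35), (4, 23), (6, 25), (8, 20), (10, 20), (12, 23), (16, 21), (40, 17), (42, 169), (44, 267), (46, 76)]
yt [(-52, 26), (-51, 34), (-50, 33), (-49, 14), (-46, 31), (-45, 32), (-44, 35), (-43, 20), (-11, 14), (-10, 15), (-9, 16), (-8, 15), (-7, 16), (-6, 15), (-5, 14), (35, 57), (36, 31), (37, 27), (40, 15), (41, 52), (42, 27), (43, 33)]
```

```bash
python3 - <<'E'
from h import *
from station import manip
z=np.load("w4.npz"); P=wcloud(manip.camera_model("wrist"),z["d"],z["tp"],z["tr"])
R=Ro.from_quat(z["tr"]).as_matrix(); g=z["tp"]+.054*R[:,2]
d=P-g
az=np.radians(-14.9); X=np.array([np.cos(az),np.sin(az),0]);Y=np.array([-np.sin(az),np.cos(az),0])
L=np.stack([d@X,d@Y,d[...,2]],-1)*1000
u=np.zeros(z["d"].shape,bool); u[160:225,245:348]=True
m=u&(z["d"]>0)&(np.abs(L[...,0])<50)&(np.abs(L[...,1])<60)&(L[...,2]<-20)&(L[...,2]>-60)
b=L[m]; print(len(b),np.percentile(b,[1,50,99],axis=0).round(1))
f=b[(b[:,1]>10)]; A=np.c_[f[:,:2],np.ones(len(f))]; k=np.linalg.lstsq(A,f[:,2],rcond=None)[0]; print("foot plane",k, "slopes deg",np.degrees(np.arctan(k[:2])))
print(cv2.minAreaRect(f[:,:2].astype(np.float32)))
E
```

```text
3925 [[-25.5  -3.1 -40.4]
 [-18.1  19.  -36.3]
 [ 23.3  41.5 -20.9]]
foot plane [-4.56993452e-03  3.89015930e-03 -3.68092093e+01] slopes deg [-0.26183614  0.22288859]
((-0.7943172454833984, 26.104991912841797), (32.306617736816406, 51.35162353515625), 89.74011993408203)
```

```bash
python3 go.py "(.619,.1407,.078)" "(.619,.1407,.051)"
```

```text
tcp [0.4557 0.1225 0.1535] grasp [0.4922 0.1128 0.1149] q [0.163 0.717 2.288 3.633 0.652 1.483]
tilt 44.35 az -14.8 yaz 75.0 yz 0.003 gap 0.088 F [ 0.2 -0.1 -3.2] t 14.9
(.619,.1407,.078) d [-0.0565  0.0596  0.1071] n 3 each [-0.0188  0.0199  0.0357]
(.619,.1407,.051) d [ 0.0189 -0.0001  0.0193] n 1 each [ 0.0189 -0.0001  0.0193]
```

Call:
{"name": "apply_moves", "arguments": {
  "increments": [
    [[-0.012,0.015,0.025,0],[-0.015,0.016,0.028,0],[-0.015,0.016,0.028,0],[-0.013,0.012,0.023,0],[0,0,0,0]]
  ]
}}

```text
t: 15.4
tcp_pos: [0.5785, 0.1448, 0.1111]
tool_rot: [0.125, 0.921, -0.051, 0.366]
force: [0.6, -0.4, -3.0]
finger_gap: 0.09
```

```bash
python3 go.py "(.619,.1407,.065)" "(.619,.1407,.051)"
```

```text
tcp [0.5785 0.1448 0.1111] grasp [0.6142 0.1348 0.0718] q [0.169 0.807 1.975 3.875 0.453 1.218]
tilt 43.34 az -15.6 yaz 74.5 yz -0.002 gap 0.09 F [ 0.6 -0.4 -3. ] t 15.4
(.619,.1407,.065) d [0.0025 0.007  0.007 ] n 1 each [0.0025 0.007  0.007 ]
(.619,.1407,.051) d [0.0096 0.     0.0102] n 1 each [0.0096 0.     0.0102]
```

Call:
{"name": "apply_moves", "arguments": {
  "increments": [
    [[0.002,0.009,0.008,0],[0.004,0.001,0.005,0],[0.003,0,0.004,0],[0,0,0,0]]
  ]
}}

```text
t: 15.8
tcp_pos: [0.5843, 0.1491, 0.0902]
tool_rot: [0.127, 0.921, -0.053, 0.364]
force: [0.8, 1.0, 2.0]
finger_gap: 0.088
```

```bash
python3 go.py "(.619,.1407,.051)"; python3 - <<'E'
from station import manip
import cv2,numpy as np
s=manip.sense(); p,d=manip.snapshot("wrist")
np.savez("w5.npz",p=p,d=d,tp=s['tcp_pos'],tr=s['tool_rot'])
cv2.imwrite("pics/w5.png",cv2.resize(p[:,:,::-1],(768,576),interpolation=cv2.INTER_CUBIC))
E
```

```text
tcp [0.5843 0.1491 0.0902] grasp [0.6198 0.1389 0.0508] q [0.178 0.852 1.953 3.873 0.471 1.236]
tilt 43.14 az -16.1 yaz 74.2 yz -0.004 gap 0.088 F [0.8 1.  2. ] t 15.8
(.619,.1407,.051) d [ 0.0008  0.0015 -0.001 ] n 1 each [ 0.0008  0.0015 -0.001 ]
```

View pics/w5.png

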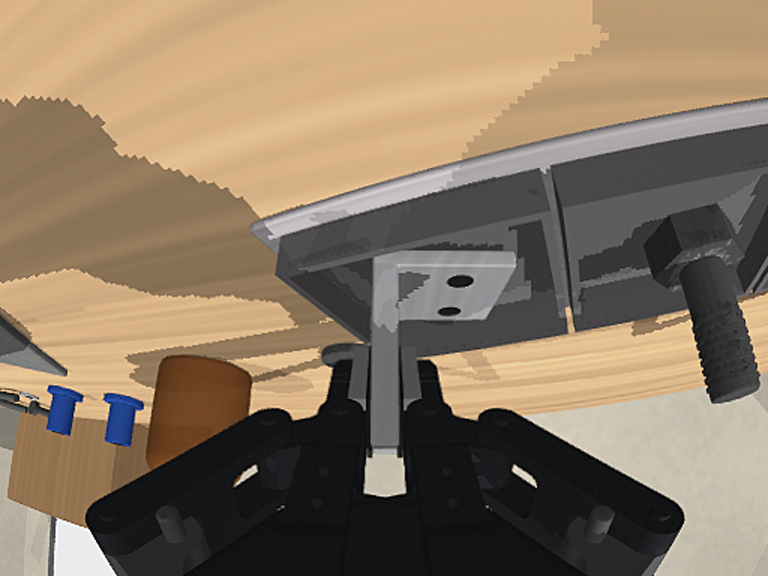

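Call:
{"name": "apply_moves", "arguments": {
  "increments": [
    [[0,0,0,0],[0,0,0,0],[0,0,0,0],[0,0,0,0]]
  ],
  "fingers": 0.4
}}

```text
t: 16.25
tcp_pos: [0.5833, 0.1487, 0.0908]
tool_rot: [0.128, 0.921, -0.053, 0.364]
force: [-0.6, -0.3, 0.1]
finger_gap: 0.402
```

```bash
python3 go.py "(.619,.1407,.051)"; python3 - <<'E'
from station import manip
import cv2,numpy as np
s=manip.sense(); p,d=manip.snapshot("wrist")
np.savez("w6.npz",p=p,d=d,tp=s['tcp_pos'],tr=s['tool_rot'])
cv2.imwrite("pics/w6.png",cv2.resize(p[:,:,::-1],(768,576),interpolation=cv2.INTER_CUBIC))
E
```

```text
tcp [0.5833 0.1487 0.0908] grasp [0.6187 0.1384 0.0514] q [0.178 0.851 1.956 3.873 0.472 1.237]
tilt 43.12 az -16.2 yaz 74.1 yz -0.005 gap 0.402 F [-0.6 -0.3  0.1] t 16.25
(.619,.1407,.051) d [0.0005 0.0023 0.    ] n 1 each [0.0005 0.0023 0.    ]
```

View pics/w6.png

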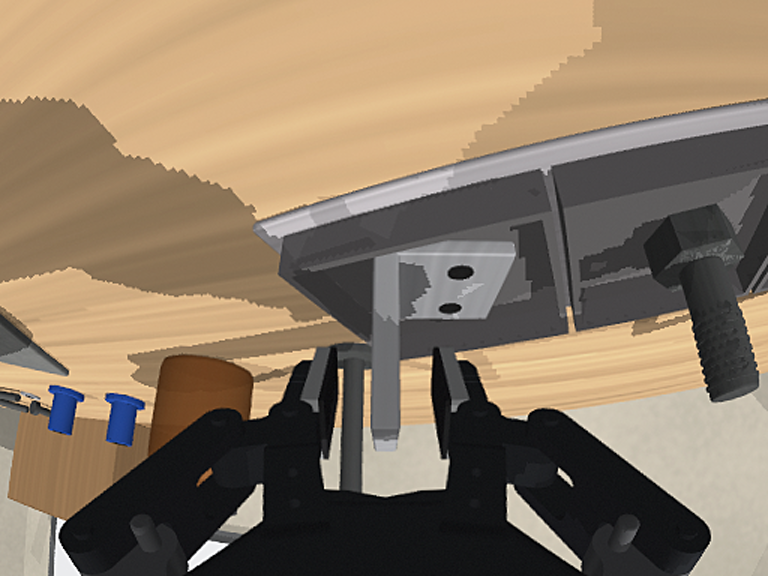

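Call:
{"name": "apply_moves", "arguments": {
  "increments": [
    [[0,0,-0.02,0],[0,0,-0.03,0],[0,0,-0.035,0],[0,0,-0.03,0]]
  ]
}}

```text
t: 16.7
tcp_pos: [0.5077, 0.1696, 0.1742]
tool_rot: [0.129, 0.921, -0.054, 0.363]
force: [1.1, -0.2, 1.9]
finger_gap: 0.402
```

```bash
python3 go.py;  python3 - <<'E'
from an import *
y=np.radians(8.1);C=np.array([.6146,.246,0]);tx=np.array([np.cos(y),np.sin(y),0]);ty=np.array([-np.sin(y),np.cos(y),0])
L=C+.087*ty
for tilt in (43,46,49):
  for az in (-16,-12,-8):
    for xo in (-.012,):
     for zz in (.045,.08):
      s=sols(L+xo*tx+[0,0,zz],tool(tilt,az))
      print(tilt,az,xo,zz,[q.round(2).tolist() for q in s])
E
```

```text
tcp [0.5077 0.1696 0.1742] grasp [0.5431 0.1592 0.1347] q [0.265 0.648 2.089 4.109 0.45  1.067]
tilt 43.04 az -16.5 yaz 73.9 yz -0.006 gap 0.402 F [ 1.1 -0.2  1.9] t 16.7
43 -16 -0.012 0.045 []
43 -16 -0.012 0.08 []
43 -12 -0.012 0.045 [[0.54, 0.88, 1.77, 4.5, 0.49, 0.83]]
43 -12 -0.012 0.08 []
43 -8 -0.012 0.045 [[0.52, 0.88, 1.8, 4.36, 0.46, 0.91]]
43 -8 -0.012 0.08 [[0.52, 0.81, 1.8, 4.49, 0.44, 0.76]]
46 -16 -0.012 0.045 [[0.57, 0.9, 1.75, 4.53, 0.58, 0.88]]
46 -16 -0.012 0.08 []
46 -12 -0.012 0.045 [[0.55, 0.9, 1.79, 4.4, 0.55, 0.95]]
46 -12 -0.012 0.08 [[0.55, 0.83, 1.79, 4.5, 0.53, 0.83]]
46 -8 -0.012 0.045 [[0.53, 0.9, 1.81, 4.25, 0.52, 1.02]]
46 -8 -0.012 0.08 [[0.53, 0.83, 1.82, 4.36, 0.5, 0.9]]
49 -16 -0.012 0.045 [[0.58, 0.92, 1.77, 4.45, 0.63, 0.97]]
49 -16 -0.012 0.08 [[0.58, 0.86, 1.77, 4.53, 0.62, 0.87]]
49 -12 -0.012 0.045 [[0.56, 0.92, 1.8, 4.32, 0.61, 1.04]]
49 -12 -0.012 0.08 [[0.56, 0.85, 1.8, 4.4, 0.59, 0.94]]
49 -8 -0.012 0.045 [[0.54, 0.91, 1.83, 4.17, 0.59, 1.11]]
49 -8 -0.012 0.08 [[0.54, 0.85, 1.83, 4.26, 0.56, 1.01]]
```

```bash
python3 - <<'E'
import kin; kin.hi[3]=7
from an import *
from station import manip
R=rot(manip.sense()['q'])
for g in [(.48,.3,.16),(.48,.38,.16),(.45,.45,.16),(.45,.45,.25),(.45,.35,.25),(.5,.3,.25)]:
    print(g,[q.round(2).tolist() for q in sols(g,R)])
E
python3 go.py "(.48,.38,.16)"
```

```text
(0.48, 0.3, 0.16) [[0.63, 0.61, 1.97, 4.78, 0.57, 0.67]]
(0.48, 0.38, 0.16) [[0.76, 0.66, 1.81, -1.26, 0.67, 0.5], [0.76, 0.66, 1.81, 5.02, 0.67, 0.5]]
(0.45, 0.45, 0.16) [[0.89, 0.69, 1.7, -1.12, 0.78, 0.44], [0.89, 0.69, 1.7, 5.17, 0.78, 0.44]]
(0.45, 0.45, 0.25) [[0.89, 0.55, 1.64, -0.96, 0.87, 0.21], [0.89, 0.55, 1.64, 5.32, 0.87, 0.21]]
(0.45, 0.35, 0.25) [[0.75, 0.46, 1.85, -1.09, 0.73, 0.28], [0.75, 0.46, 1.85, 5.19, 0.73, 0.28]]
(0.5, 0.3, 0.25) [[0.6, 0.45, 1.88, -1.15, 0.62, 0.22], [0.6, 0.45, 1.88, 5.14, 0.62, 0.22]]
tcp [0.5077 0.1696 0.1742] grasp [0.5431 0.1592 0.1347] q [0.265 0.648 2.089 4.109 0.45  1.067]
tilt 43.04 az -16.5 yaz 73.9 yz -0.006 gap 0.402 F [ 1.1 -0.2  1.9] t 16.7
(.48,.38,.16) d [ 0.071   0.1945 -0.1024] n 6 each [ 0.0118  0.0324 -0.0171]
```

Call:
{"name": "apply_moves", "arguments": {
  "increments": [
    [[0.012,0.03,-0.016,0],[0.012,0.032,-0.017,0],[0.012,0.032,-0.017,0],[0.012,0.032,-0.017,0],[0.012,0.032,-0.017,0]]
  ]
}}

```text
t: 17.2
tcp_pos: [0.4453, 0.3263, 0.1755]
tool_rot: [0.12, 0.915, -0.035, 0.384]
force: [0.1, -0.6, -0.2]
finger_gap: 0.4
```

```bash
python3 go.py "(.48,.38,.16)"
```

```text
tcp [0.4453 0.3263 0.1755] grasp [0.4828 0.3179 0.1376] q [0.653 0.677 1.981 4.572 0.585 0.907]
tilt 45.41 az -12.7 yaz 75.7 yz 0.029 gap 0.4 F [ 0.1 -0.6 -0.2] t 17.2
(.48,.38,.16) d [-0.002   0.0601 -0.0274] n 2 each [-0.001   0.0301 -0.0137]
```

Call:
{"name": "apply_moves", "arguments": {
  "increments": [
    [[0,0.03,-0.014,0],[0,0.03,-0.014,0],[0,0.03,-0.014,0],[0,0,0,0]]
  ]
}}

```text
t: 17.6
tcp_pos: [0.4277, 0.3858, 0.1749]
tool_rot: [0.103, 0.908, -0.005, 0.406]
force: [0.2, -0.4, -0.2]
finger_gap: 0.398
```

```bash
python3 go.py "(.48,.25,.16)" "(.54,.0,.17)" "(.557,-.17,.13)"; python3 - <<'E'
from sim import *
from station import manip
q=manip.sense()['q'];R=rot(q);g=pos(q,P)+.054*R.as_matrix()[:,2]
y=np.radians(8.1);C=np.array([.6146,.246,0]);tx=np.array([np.cos(y),np.sin(y),0]);ty=np.array([-np.sin(y),np.cos(y),0])
L=C+.087*ty-.012*tx
for zz in (.045,.08): print(zz,[s.round(2).tolist() for s in sols(L+[0,0,zz],R)])
w=[g,np.array([.5,.2,.16]),np.array([.54,.0,.17]),np.array([.557,-.17,.13]),np.array([.557,-.17,.045])]
for a,b in zip(w,w[1:]):
    n=int(np.ceil(np.linalg.norm(b-a)/.035)); print(b);q=run(q,[((b-a)/n,0)]*n,verbose=2)
E
```

```text
tcp [0.4277 0.3858 0.1749] grasp [0.4675 0.3808 0.1388] q [0.766 0.703 1.93  4.572 0.623 0.966]
tilt 47.96 az -7.2 yaz 78.9 yz 0.075 gap 0.398 F [ 0.2 -0.4 -0.2] t 17.6
(.48,.25,.16) d [-0.0478 -0.124   0.0072] n 3 each [-0.0159 -0.0413  0.0024]
(.54,.0,.17) d [-0.0921 -0.2324  0.0607] n 6 each [-0.0154 -0.0387  0.0101]
(.557,-.17,.13) d [-0.0126 -0.1661  0.0551] n 4 each [-0.0032 -0.0415  0.0138]
0.045 [[0.53, 0.91, 1.83, 4.17, 0.56, 1.2]]
0.08 [[0.53, 0.84, 1.83, 4.26, 0.53, 1.09]]
[0.5  0.2  0.16]
1 [0.65 0.67 2.04 4.35 0.59 1.11] e 0.0 dq 0.12
3 [0.51 0.64 2.13 4.09 0.57 1.26] e 0.0 dq 0.13
5 [0.35 0.62 2.21 3.83 0.57 1.4 ] e 0.0 dq 0.14
[0.54 0.   0.17]
1 [0.15 0.61 2.27 3.52 0.58 1.54] e 0.0 dq 0.15
3 [-0.06  0.6   2.3   3.23  0.59  1.64] e 0.0 dq 0.14
5 [-0.26  0.59  2.29  2.96  0.58  1.74] e 0.0 dq 0.14
[ 0.557 -0.17   0.13 ]
1 [-0.42  0.63  2.28  2.76  0.62  1.79] e 0.0 dq 0.1
3 [-0.56  0.66  2.25  2.58  0.64  1.83] e 0.0 dq 0.09
5 [-0.68  0.7   2.19  2.42  0.64  1.89] e 0.0 dq 0.08
[ 0.557 -0.17   0.045]
1 [-0.68  0.86  2.2   2.54  0.77  1.74] e 0.0 dq 0.08
```

Call:
{"name": "apply_moves", "arguments": {
  "increments": [
    [[-0.013,-0.04,0.002,-6],[-0.013,-0.042,0.002,0],[-0.014,-0.042,0.003,0],[-0.014,-0.042,0.005,0],[-0.015,-0.042,0.008,0]]
  ]
}}

```text
t: 18.1
tcp_pos: [0.461, 0.1707, 0.2115]
tool_rot: [0.049, 0.912, -0.024, 0.407]
force: [0.5, -0.2, 1.0]
finger_gap: 0.4
```

```bash
python3 go.py "(.54,.0,.17)" "(.557,-.17,.13)"
```

```text
tcp [0.461  0.1707 0.2115] grasp [0.501  0.1662 0.1754] q [0.248 0.571 2.25  3.668 0.548 1.352]
tilt 48.07 az -6.4 yaz 83.7 yz -0.003 gap 0.4 F [ 0.5 -0.2  1. ] t 18.1
(.54,.0,.17) d [-0.0337 -0.161   0.0463] n 4 each [-0.0084 -0.0402  0.0116]
(.557,-.17,.13) d [ 0.0065 -0.167   0.0534] n 4 each [ 0.0016 -0.0418  0.0134]
```

Straight to above the front bushing.

Call:
{"name": "apply_moves", "arguments": {
  "increments": [
    [[-0.008,-0.041,0.012,0],[-0.008,-0.041,0.012,0],[-0.008,-0.041,0.012,0],[-0.006,-0.041,0.012,0],[0.001,-0.042,0.013,0]]
  ],
  "fingers": 1
}}

```text
t: 18.6
tcp_pos: [0.5033, -0.0531, 0.1959]
tool_rot: [0.051, 0.91, -0.025, 0.41]
force: [1.0, -0.8, 1.3]
finger_gap: 1.0
```

```bash
python3 go.py "(.557,-.17,.13)" "(.557,-.17,.045)"
```

```text
tcp [ 0.5033 -0.0531  0.1959] grasp [ 0.5435 -0.0578  0.16  ] q [-0.434  0.623  2.293  2.736  0.634  1.685]
tilt 48.46 az -6.7 yaz 83.5 yz -0.003 gap 1.0 F [ 1.  -0.8  1.3] t 18.6
(.557,-.17,.13) d [ 0.0054 -0.1098  0.0397] n 3 each [ 0.0018 -0.0366  0.0132]
(.557,-.17,.045) d [0.0636 0.0003 0.0564] n 2 each [0.0318 0.0001 0.0282]
```

Call:
{"name": "apply_moves", "arguments": {
  "increments": [
    [[0.002,-0.037,0.013,0],[0.003,-0.037,0.014,0],[0.003,-0.034,0.013,0],[0,0,0,0]]
  ]
}}

```text
t: 19.0
tcp_pos: [0.5148, -0.1791, 0.1629]
tool_rot: [0.058, 0.909, -0.03, 0.412]
force: [0.2, -0.1, 0.2]
finger_gap: 1.004
```

```bash
python3 go.py "(.557,-.17,.08)" "(.557,-.17,.045)"; python3 - <<'E'
from station import manip
import cv2,numpy as np
s=manip.sense(); p,d=manip.snapshot("wrist")
np.savez("w7.npz",p=p,d=d,tp=s['tcp_pos'],tr=s['tool_rot'])
cv2.imwrite("pics/w7.png",cv2.resize(p[:,:,::-1],(768,576),interpolation=cv2.INTER_CUBIC))
E
python3 wm.py w7.npz
```

```text
tcp [ 0.5148 -0.1791  0.1629] grasp [ 0.555  -0.1846  0.1273] q [-0.718  0.715  2.194  2.408  0.666  1.77 ]
tilt 48.76 az -7.7 yaz 82.6 yz -0.006 gap 1.004 F [ 0.2 -0.1  0.2] t 19.0
(.557,-.17,.08) d [0.0354 0.015  0.0312] n 2 each [0.0177 0.0075 0.0156]
(.557,-.17,.045) d [0.0263 0.0002 0.0231] n 1 each [0.0263 0.0002 0.0231]
boardz 0.15607179666066137
bushF 1475 [ 0.5533 -0.1693] rect [ 557.1 -169.4] [30.  28.9] 22.3 z [0.0564 0.0575]
bushB 603 [ 0.6195 -0.2547] rect [ 623.6 -256.9] [29.1 29.3] 9.4 z [0.0564 0.0573]
brB 760 [ 0.5589 -0.3555] rect [ 563.5 -360.1] [ 9.4 51.9] 63.1 z [0.0607 0.0669]
```

View pics/w7.png

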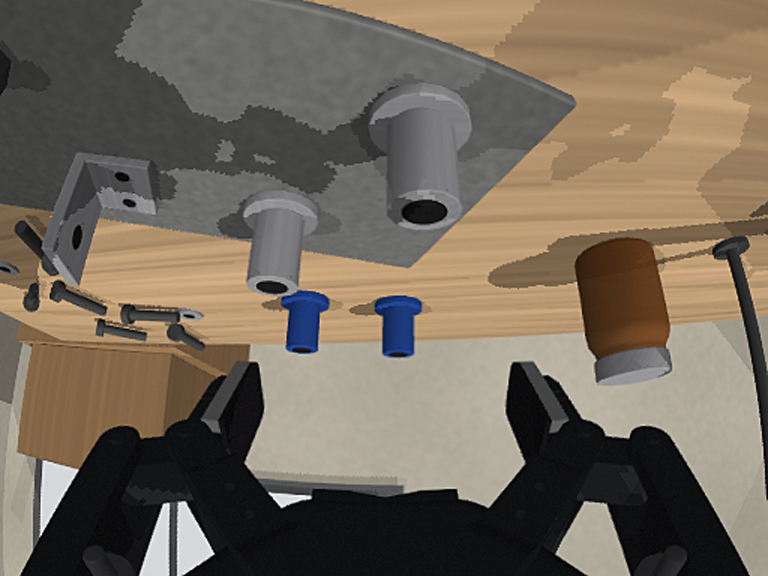

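Call:
{"name": "apply_moves", "arguments": {
  "increments": [
    [[0.012,0.011,0.01,0],[0.018,0.006,0.016,0],[0.017,0,0.015,0],[0.012,0,0.01,0],[0.003,0,0.002,0]]
  ]
}}

```text
t: 19.55
tcp_pos: [0.513, -0.1565, 0.0829]
tool_rot: [0.056, 0.909, -0.029, 0.412]
force: [-0.1, -0.2, -0.4]
finger_gap: 0.998
```

```bash
python3 go.py "(.557,-.1695,.044)"
```

```text
tcp [ 0.513  -0.1565  0.0829] grasp [ 0.5533 -0.1618  0.0473] q [-0.674  0.942  2.218  2.609  0.867  1.548]
tilt 48.77 az -7.6 yaz 82.8 yz -0.008 gap 0.998 F [-0.1 -0.2 -0.4] t 19.55
(.557,-.1695,.044) d [-0.0005 -0.0071  0.0057] n 1 each [-0.0005 -0.0071  0.0057]
```

Call:
{"name": "apply_moves", "arguments": {
  "increments": [
    [[0,-0.007,0.006,0],[0.001,-0.001,0.001,0]]
  ]
}}

```text
t: 19.75
tcp_pos: [0.5164, -0.1636, 0.0781]
tool_rot: [0.055, 0.909, -0.029, 0.411]
force: [-0.7, 0.2, -0.3]
finger_gap: 1.0
```

```bash
python3 go.py "(.557,-.1695,.044)"
```

```text
tcp [ 0.5164 -0.1636  0.0781] grasp [ 0.5567 -0.1689  0.0424] q [-0.684  0.949  2.201  2.591  0.858  1.555]
tilt 48.72 az -7.4 yaz 82.9 yz -0.007 gap 1.0 F [-0.7  0.2 -0.3] t 19.75
(.557,-.1695,.044) d [-0.0014 -0.0006 -0.0007] n 1 each [-0.0014 -0.0006 -0.0007]
```

Close on it.

Call:
{"name": "apply_moves", "arguments": {
  "increments": [
    [[-0.001,0,-0.001,0],[0,0,0,0],[0,0,0,0],[0,0,0,0],[0,0,0,0]]
  ],
  "fingers": 0,
  "newtons": 50
}}

```text
t: 20.25
tcp_pos: [0.5168, -0.1643, 0.0827]
tool_rot: [0.054, 0.909, -0.03, 0.413]
force: [0.4, -0.8, -2.9]
finger_gap: 0.333
```

```bash
python3 go.py "(.557,-.1695,.1)" "(.52,-.02,.15)" "(.49,.23,.14)" ; python3 - <<'E'
from station import manip
import cv2,numpy as np
s=manip.sense(); p,d=manip.snapshot("wrist")
np.savez("w8.npz",p=p,d=d,tp=s['tcp_pos'],tr=s['tool_rot'])
cv2.imwrite("pics/w8.png",cv2.resize(p[:,:,::-1],(768,576),interpolation=cv2.INTER_CUBIC))
E
```

```text
tcp [ 0.5168 -0.1643  0.0827] grasp [ 0.5572 -0.1696  0.0472] q [-0.685  0.939  2.203  2.589  0.854  1.558]
tilt 48.94 az -7.6 yaz 82.9 yz -0.009 gap 0.333 F [ 0.4 -0.8 -2.9] t 20.25
(.557,-.1695,.1) d [-0.0397 -0.0004 -0.0348] n 2 each [-0.0199 -0.0002 -0.0174]
(.52,-.02,.15) d [-0.0025  0.1433 -0.0754] n 4 each [-0.0006  0.0358 -0.0188]
(.49,.23,.14) d [ 0.0456  0.2445 -0.0407] n 6 each [ 0.0076  0.0407 -0.0068]
```

View pics/w8.png

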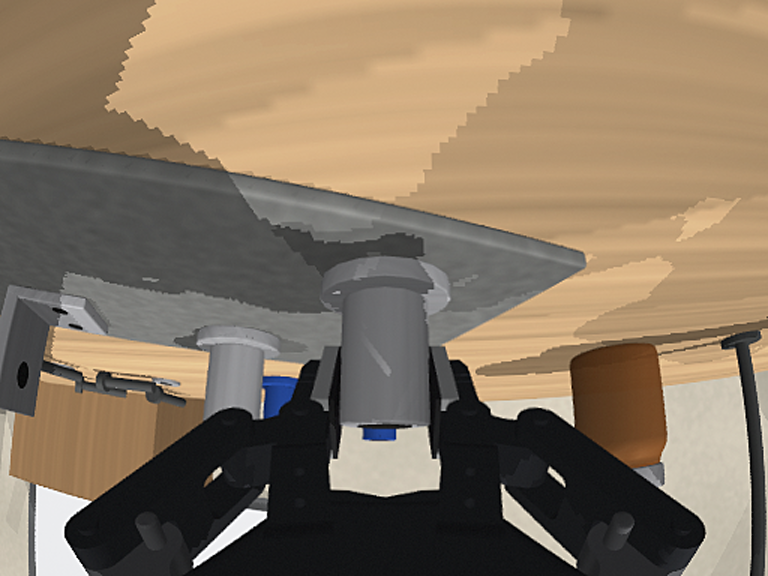

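Call:
{"name": "apply_moves", "arguments": {
  "increments": [
    [[-0.012,0,-0.011,0],[-0.02,0,-0.018,0],[-0.014,0.02,-0.018,0],[0,0.036,-0.018,0],[0,0.04,-0.018,0]]
  ]
}}

```text
t: 20.8
tcp_pos: [0.4976, -0.0684, 0.17]
tool_rot: [0.06, 0.909, -0.032, 0.41]
force: [0.1, 1.4, -3.2]
finger_gap: 0.337
```

```bash
python3 go.py "(.49,.23,.14)"; python3 - <<'E'
from sim import *
from station import manip
q=manip.sense()['q'];g=pos(q,P)+.054*rot(q).as_matrix()[:,2]
w=[g,np.array([.49,.23,.14]),np.array([.5,.31,.1]),np.array([.592,.331,.075]),np.array([.592,.331,.045])]
for a,b in zip(w,w[1:]):
    n=int(np.ceil(np.linalg.norm(b-a)/.035)); print(b);q=run(q,[((b-a)/n,0)]*n,verbose=2)
E
```

```text
tcp [ 0.4976 -0.0684  0.17  ] grasp [ 0.5376 -0.0742  0.1343] q [-0.472  0.709  2.316  2.775  0.738  1.614]
tilt 48.59 az -8.2 yaz 82.2 yz -0.009 gap 0.337 F [ 0.1  1.4 -3.2] t 20.8
(.49,.23,.14) d [ 0.0521  0.2949 -0.0718] n 7 each [ 0.0074  0.0421 -0.0103]
[0.49 0.23 0.14]
1 [-0.28  0.71  2.35  2.99  0.77  1.57] e 0.0 dq 0.11
3 [-0.07  0.71  2.34  3.23  0.76  1.55] e 0.0 dq 0.12
5 [0.15 0.69 2.3  3.49 0.71 1.49] e 0.0 dq 0.13
7 [0.36 0.68 2.23 3.78 0.65 1.37] e 0.0 dq 0.15
[0.5  0.31 0.1 ]
1 [0.56 0.75 2.08 4.1  0.63 1.21] e 0.0 dq 0.08
[0.592 0.331 0.075]
1 [0.56 0.83 1.89 4.23 0.58 1.06] e 0.0 dq 0.07
[0.592 0.331 0.045]
```

Call:
{"name": "apply_moves", "arguments": {
  "increments": [
    [[0.007,0.042,-0.01,0],[0.007,0.042,-0.01,0],[0.007,0.042,-0.01,0],[0.007,0.042,-0.01,0],[0.007,0.042,-0.01,0]]
  ]
}}

```text
t: 21.3
tcp_pos: [0.4614, 0.1536, 0.1732]
tool_rot: [0.063, 0.912, -0.034, 0.405]
force: [1.4, 0.1, -3.7]
finger_gap: 0.331
```

```bash
python3 go.py "(.49,.27,.12)"
```

```text
tcp [0.4614 0.1536 0.1732] grasp [0.501  0.1475 0.137 ] q [0.216 0.687 2.281 3.582 0.676 1.457]
tilt 47.93 az -8.7 yaz 81.8 yz -0.01 gap 0.331 F [ 1.4  0.1 -3.7] t 21.3
(.49,.27,.12) d [ 0.0307  0.1199 -0.0104] n 3 each [ 0.0102  0.04   -0.0035]
```

Call:
{"name": "apply_moves", "arguments": {
  "increments": [
    [[0.01,0.04,-0.003,0],[0.01,0.04,-0.003,0],[0.01,0.035,-0.003,0],[0,0,0,0]]
  ]
}}

```text
t: 21.7
tcp_pos: [0.4455, 0.2827, 0.1531]
tool_rot: [0.058, 0.914, -0.03, 0.401]
force: [0.1, -0.5, -2.1]
finger_gap: 0.334
```

```bash
python3 go.py "(.592,.331,.08)" "(.592,.331,.046)"; python3 - <<'E'
from station import manip
import cv2,numpy as np
s=manip.sense(); p,d=manip.snapshot("wrist")
np.savez("w9.npz",p=p,d=d,tp=s['tcp_pos'],tr=s['tool_rot'])
cv2.imwrite("pics/w9.png",cv2.resize(p[:,:,::-1],(768,576),interpolation=cv2.INTER_CUBIC))
from h import *
P=wcloud(manip.camera_model("wrist"),d,s['tcp_pos'],s['tool_rot']); R=Ro.from_quat(s['tool_rot']).as_matrix(); g=s['tcp_pos']+.054*R[:,2]
az=np.radians(-8.5); X=np.array([np.cos(az),np.sin(az),0]);Y=np.array([-np.sin(az),np.cos(az),0]); D=P-g
L=np.stack([D@X,D@Y,D[...,2]],-1)*1000
m=(d>0)&(np.abs(L[...,0])<35)&(np.abs(L[...,1])<35)&(L[...,2]<-15)&(L[...,2]>-60); b=L[m]; print(len(b),np.percentile(b,[1,50,99],axis=0).round(1))
f=b[(b[:,0]<-18)|(np.abs(b[:,1])>17)]; f=f[f[:,2]>np.percentile(f[:,2],50)]; A=np.c_[f[:,:2],np.ones(len(f))]; print(len(f),np.linalg.lstsq(A,f[:,2],rcond=None)[0])
# tray rim check
mm=(d>0)&(P[...,0]>.52)&(P[...,0]<.75)&(P[...,1]>.05)&(P[...,1]<.5)&(P[...,2]>.0165)&(P[...,2]<.0215)
y=np.radians(8.1);c,sn=np.cos(y),np.sin(y); q=P[mm][:,:2]-[.6146,.246]; T=np.stack([q[:,0]*c+q[:,1]*sn,-q[:,0]*sn+q[:,1]*c],1)*1000
h,e=np.histogram(T[np.abs(T[:,0])<38,1],np.arange(-150,150,1)); print("yt",[(int(a),int(n)) for a,n in zip(e,h) if n>18])
h,e=np.histogram(T[:,0],np.arange(-60,62,1)); print("xt",[(int(a),int(n)) for a,n in zip(e,h) if n>60])
E
```

```text
tcp [0.4455 0.2827 0.1531] grasp [0.4849 0.2773 0.1166] q [0.555 0.729 2.107 4.091 0.617 1.221]
tilt 47.42 az -7.9 yaz 82.5 yz -0.008 gap 0.334 F [ 0.1 -0.5 -2.1] t 21.7
(.592,.331,.08) d [-0.0406  0.0675  0.0974] n 3 each [-0.0135  0.0225  0.0325]
(.592,.331,.046) d [0.025  0.0003 0.023 ] n 1 each [0.025  0.0003 0.023 ]
4117 [[-23.1 -20.7 -39.6]
 [-13.4  -0.1 -32.4]
 [  7.6  21.1 -15.3]]
699 [ 1.59905867e-01  6.76667635e-05 -3.02546142e+01]
yt [(-127, 19), (-126, 24), (-46, 44), (-45, 56), (-42, 21), (-41, 24), (-40, 26), (-39, 32), (126, 41), (127, 35), (128, 34)]
xt [(-46, 262), (-45, 304), (-44, 150), (-43, 124), (43, 98), (44, 122), (45, 67)]
```

View pics/w9.png

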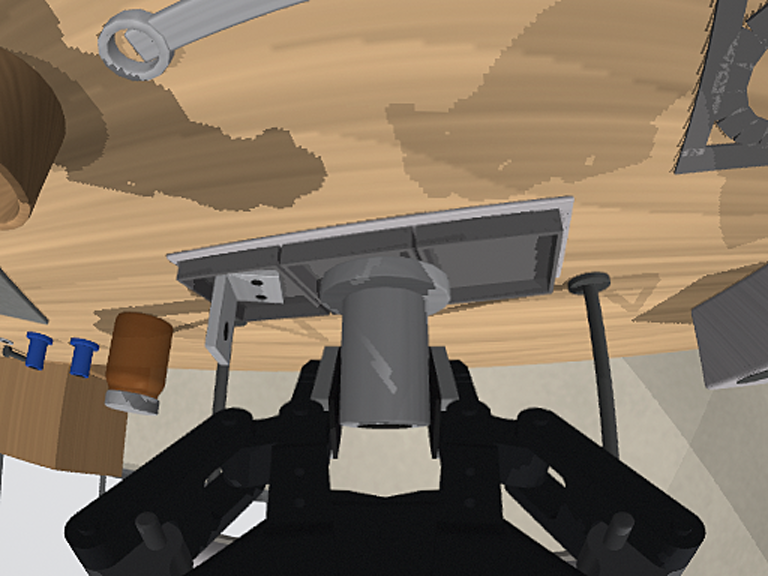

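Call:
{"name": "apply_moves", "arguments": {
  "increments": [
    [[-0.009,0.02,0.022,0],[-0.01,0.018,0.025,0],[-0.011,0.017,0.026,0],[-0.009,0.013,0.022,0],[0,0,0,0]]
  ]
}}

```text
t: 22.25
tcp_pos: [0.5483, 0.3286, 0.1111]
tool_rot: [0.06, 0.916, -0.036, 0.394]
force: [-0.4, -1.8, -2.7]
finger_gap: 0.333
```

```bash
python3 go.py "(.592,.331,.06)" "(.592,.331,.047)"
```

```text
tcp [0.5483 0.3286 0.1111] grasp [0.5871 0.3225 0.074 ] q [0.527 0.841 1.833 4.313 0.521 0.938]
tilt 46.62 az -8.9 yaz 82.0 yz -0.018 gap 0.333 F [-0.4 -1.8 -2.7] t 22.25
(.592,.331,.06) d [0.0075 0.0093 0.0122] n 1 each [0.0075 0.0093 0.0122]
(.592,.331,.047) d [0.0094 0.0002 0.0089] n 1 each [0.0094 0.0002 0.0089]
```

Call:
{"name": "apply_moves", "arguments": {
  "increments": [
    [[0.007,0.011,0.012,0],[0.006,0.001,0.006,0],[0.001,0,0.002,0],[0,0,0,0]]
  ]
}}

```text
t: 22.65
tcp_pos: [0.553, 0.3324, 0.0853]
tool_rot: [0.063, 0.917, -0.04, 0.392]
force: [0.5, 1.0, -1.4]
finger_gap: 0.335
```

```bash
python3 go.py "(.592,.331,.047)"; python3 - <<'E'
from station import manip
import cv2,numpy as np
s=manip.sense(); p,d=manip.snapshot("wrist")
np.savez("w10.npz",p=p,d=d,tp=s['tcp_pos'],tr=s['tool_rot'])
cv2.imwrite("pics/w10.png",cv2.resize(p[:,:,::-1],(768,576),interpolation=cv2.INTER_CUBIC))
E
```

```text
tcp [0.553  0.3324 0.0853] grasp [0.5916 0.3258 0.048 ] q [0.531 0.893 1.81  4.293 0.537 0.972]
tilt 46.4 az -9.7 yaz 81.6 yz -0.024 gap 0.335 F [ 0.5  1.  -1.4] t 22.65
(.592,.331,.047) d [0.0009 0.0052 0.0004] n 1 each [0.0009 0.0052 0.0004]
```

View pics/w10.png

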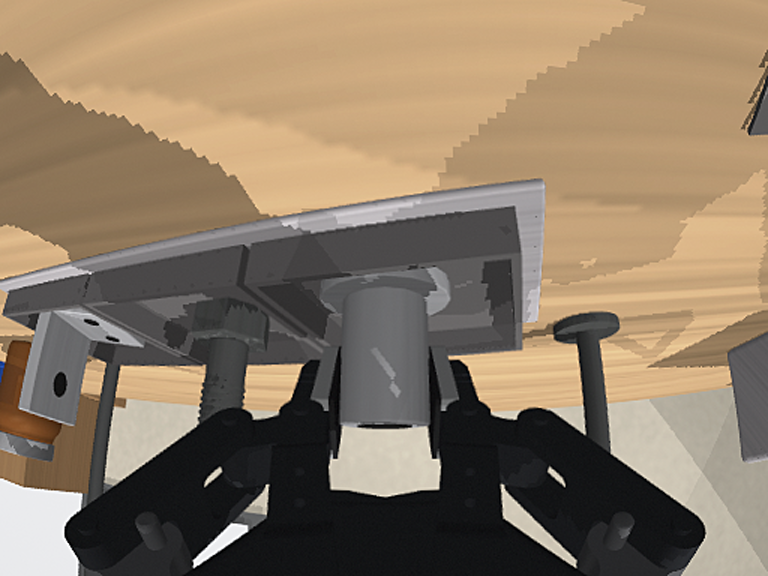

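Call:
{"name": "apply_moves", "arguments": {
  "increments": [
    [[0.0015,0.004,0.0015,0],[0.001,0.001,0.001,0]]
  ]
}}

```text
t: 22.9
tcp_pos: [0.5538, 0.3347, 0.0849]
tool_rot: [0.065, 0.915, -0.042, 0.395]
force: [-2.9, 0.2, 3.3]
finger_gap: 0.332
```

```bash
python3 go.py "(.592,.331,.047)"
```

```text
tcp [0.5538 0.3347 0.0849] grasp [0.5926 0.3278 0.0479] q [0.538 0.897 1.803 4.307 0.547 0.965]
tilt 46.79 az -10.2 yaz 81.3 yz -0.026 gap 0.332 F [-2.9  0.2  3.3] t 22.9
(.592,.331,.047) d [ 0.0013  0.0031 -0.0002] n 1 each [ 0.0013  0.0031 -0.0002]
```

Contact with the floor. Release.

Call:
{"name": "apply_moves", "arguments": {
  "increments": [
    [[0,0,0,0],[0,0,0,0],[0,0,0,0],[0,0,0,0]]
  ],
  "fingers": 0.65
}}

```text
t: 23.3
tcp_pos: [0.5541, 0.3351, 0.0863]
tool_rot: [0.065, 0.915, -0.042, 0.396]
force: [0.0, 0.5, -0.2]
finger_gap: 0.65
```

```bash
python3 go.py; python3 - <<'E'
from station import manip
import cv2,numpy as np
s=manip.sense(); p,d=manip.snapshot("wrist")
np.savez("w11.npz",p=p,d=d,tp=s['tcp_pos'],tr=s['tool_rot'])
cv2.imwrite("pics/w11.png",cv2.resize(p[:,:,::-1],(768,576),interpolation=cv2.INTER_CUBIC))
E
```

```text
tcp [0.5541 0.3351 0.0863] grasp [0.5929 0.3282 0.0494] q [0.538 0.894 1.803 4.307 0.546 0.965]
tilt 46.88 az -10.0 yaz 81.3 yz -0.025 gap 0.65 F [ 0.   0.5 -0.2] t 23.3
```

View pics/w11.png

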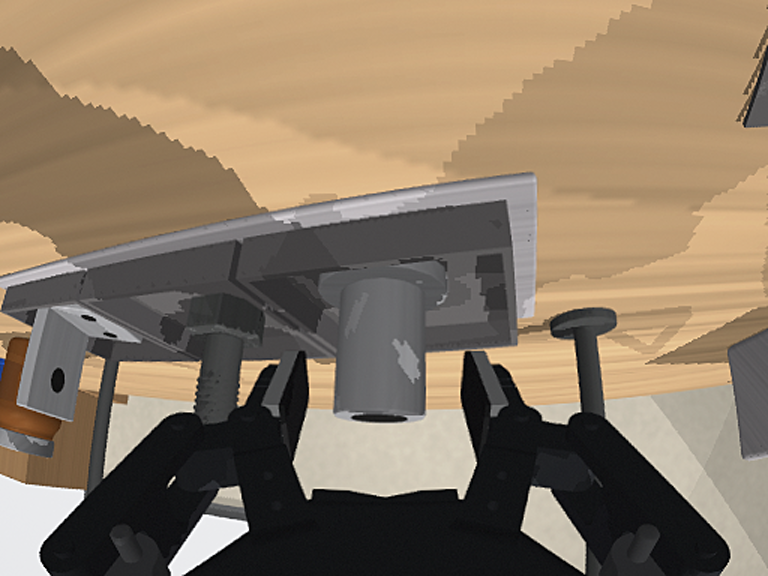

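Call:
{"name": "apply_moves", "arguments": {
  "increments": [
    [[0,0,-0.02,0],[0,0,-0.035,0],[0,0,-0.04,0],[0,0,-0.04,0],[0,0,-0.02,0]]
  ]
}}

```text
t: 23.85
tcp_pos: [0.4372, 0.3496, 0.1913]
tool_rot: [0.062, 0.914, -0.039, 0.399]
force: [0.2, -0.3, 0.1]
finger_gap: 0.656
```

Call:
{"name": "apply_moves", "arguments": {
  "increments": [
    [[0.02,0,-0.01,0],[0,0,0,0],[0,0,0,0]]
  ]
}}

```text
t: 24.15
tcp_pos: [0.4122, 0.3519, 0.1862]
tool_rot: [0.063, 0.914, -0.037, 0.399]
force: [0.1, -0.5, 0.3]
finger_gap: 0.651
```

```bash
python3 go.py; python3 - <<'E'
from station import manip
from h import *
s=manip.sense(); p,d=manip.snapshot("wrist")
np.savez("w12.npz",p=p,d=d,tp=s['tcp_pos'],tr=s['tool_rot'])
cv2.imwrite("pics/w12.png",cv2.resize(p[:,:,::-1],(768,576),interpolation=cv2.INTER_CUBIC))
P=wcloud(manip.camera_model("wrist"),d,s['tcp_pos'],s['tool_rot'])
y=np.radians(8.1);c,sn=np.cos(y),np.sin(y)
D=P-[.6146,.246,0]; T=np.stack([D[...,0]*c+D[...,1]*sn,-D[...,0]*sn+D[...,1]*c,P[...,2]],-1)*1000
for n,yc,h0,h1 in (("right",-87,60,75),("right foot",-87,11.5,15),("mid",0,60,75),("left top",87,50,65),("left flange",87,11.5,17)):
    m=(d>0)&(np.abs(T[...,0])<38)&(np.abs(T[...,1]-yc)<38)&(T[...,2]>h0)&(T[...,2]<h1); b=T[m]
    if len(b)>5: print(n,len(b),cv2.minAreaRect(b[:,:2].astype(np.float32)),np.percentile(b[:,2],[2,50,98]).round(1))
p,d=manip.snapshot("scene"); cv2.imwrite("pics/scene9.png",cv2.resize(p[:,:,::-1],(768,576),interpolation=cv2.INTER_CUBIC))
E
```

```text
tcp [0.4122 0.3519 0.1862] grasp [0.4513 0.3455 0.1496] q [0.74  0.66  2.003 4.554 0.623 0.88 ]
tilt 47.26 az -9.3 yaz 81.6 yz -0.018 gap 0.651 F [ 0.1 -0.5  0.3] t 24.15
right 142 ((-11.720641136169434, -105.6115493774414), (8.776166915893555, 49.608123779296875), 66.28108978271484) [60.4 65.1 67.3]
right foot 449 ((1.6719894409179688, -91.54078674316406), (71.6955337524414, 66.87026977539062), 0.06518836319446564) [11.7 12.6 14.6]
mid 132 ((1.5311543941497803, 7.251643180847168), (16.526891708374023, 16.52106285095215), 28.384902954101562) [60.1 64.9 67.4]
left top 392 ((-12.247271537780762, 84.51506042480469), (28.947566986083984, 28.890626907348633), 54.16117477416992) [50.5 56.4 57.4]
left flange 391 ((-12.729778289794922, 77.27207946777344), (41.294830322265625, 57.029319763183594), 1.9269050359725952) [11.9 13.5 16.5]
```

View pics/scene9.png

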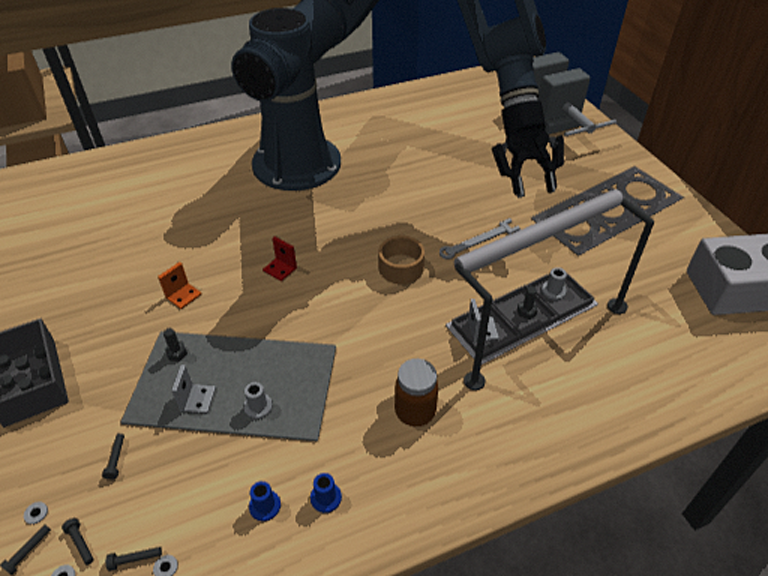

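View pics/w12.png

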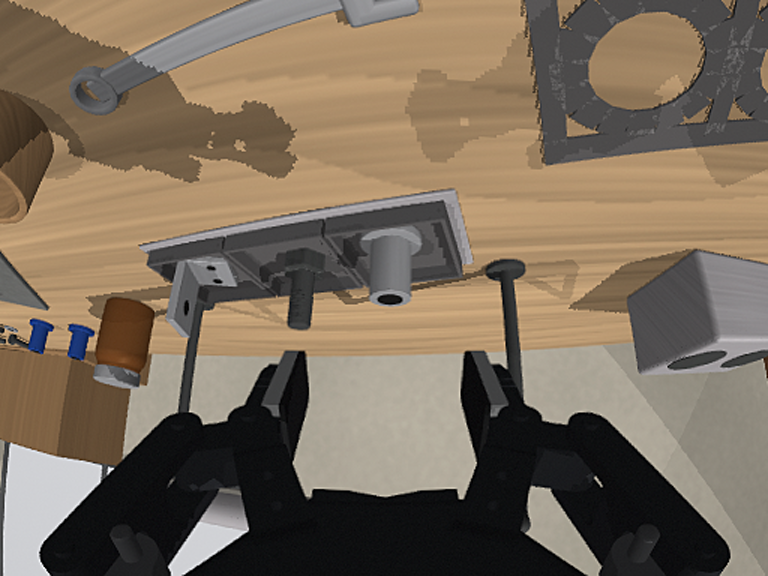

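```bash
python3 -c "
from station import manip
print(manip.sign_off())"
```

```text
the job is handed in; nothing more can be done
None
```

I fetched the front-row bracket and the front-row bushing from the board and stood them in the two empty pockets. The tray's middle pocket already held a bolt. The job is handed in at about 24.3 s of the 61 s allowed; hand-in gave no verdict.

**Leaning the wrist:** Moves can only shift the tool and turn it about its own axis. I got the lean by pushing against the arm's stretch limit and, later, a wrist-joint limit. The tool sat at about 43 to 49 degrees, more than the suggested 30 to 40. By my geometry the gripper cleared the lamp bar by more than 80 mm. I saw no sign of contact with the lamp.

**Last checks, from the wrist camera just before hand-in:**

| Part | Position in tray frame | Offset from pocket middle | Top height |
|---|---|---|---|
| Bracket (right pocket) | about (-4, -88) mm | about (-4, -1) mm | 67 mm, as expected on the pocket floor |
| Bushing (left pocket) | about (-12, 84.5) mm | about (-12, -2.5) mm | 57 mm, as expected on the pocket floor |
| Bolt (middle pocket) | about (1.5, 7) mm | about (1.5, 7) mm | 67 mm, not moved |

- **Other objects:** In the last scene picture the spare bolt, bracket and bushing stand on the board as before. The tape core, jar, wrench and lamp are where they were. I judged these by eye and did not measure them again after the last move.
- **Robot:** The gripper is open and clear of everything, and the wrist force reads near zero.

**Readings that disagreed:**
- The fixed cameras differed from each other by about 5 mm, so I used the wrist camera for the grasps and placings.
- One wrist-force reading reached about 65 N when the arm first hit its stretch limit in free space. That is under the 120 N limit.
- At that same stop joint 3 read 0.217, just under the stated 0.22 limit. I took this as rounding of the limit, but could not confirm it.

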